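# Set the bottle jig's length stop and bring the bottle up to it

## Robot

A 6-joint arm with a two-finger parallel gripper is mounted at the origin on the work surface. World frame = base frame: x ahead of the robot, y to its left, z up, the work surface at z = 0. Lengths are in m, angles in rad, forces in N, time in s.
With the tool pointing down it reaches from about 0.35 to 0.85 m from the base axis. Payload 8.1 kg.
Tool frame: the origin (TCP) lies at the very end of the fingers, on their centre line; the grasp point (between the pads) lies 19 mm behind it; z points along the fingers, x is the direction in which the jaws open and shut, and the axes are right-handed (so a half turn about z gives the same grasp; the last joint's range is limited). The gripper opens to 85 mm and grips with 20 to 120 N. Pads are 22 mm wide; open, the fingers measure 114 mm over their backs; the gripper's body (76 mm by 85 mm) begins 54 mm behind the grasp point. The pads swing forward as they close: fully open they stand 13 mm farther back than shut.
Start: joints at [-0.085, 0.13, 1.488, -0, 1.523, -0.085], TCP at [0.6, 0, 0.231] pointing down, gripper open.
Joint ranges: [-2.96, 2.96], [-0.89, 2.26], [0.02, 2.5], [-1.34, 4.48], [0, 2.73], [-2.66, 2.66]. Speed limits (rad/s): [2.39, 2.39, 2.79, 3.14, 3.14, 3.14].

## Interface

Orientations are given as a rotation vector (axis times angle).
In Python, from bench import arm gives the robot as it stands.
- The arm moves only by the shell command python3 -m inch 'ROWS' [FORCE]. ROWS is JSON, one flat list of numbers, 7 for each row, row after row: the closure in counts, from 0 (fully open) to 255 (shut), then the shift along the tool's x, y, z in cm, then the turn, a rotation vector about the tool's x, y, z in degrees. In form: [hand, dx, dy, dz, rx, ry, rz, hand, dx, dy, dz, rx, ry, rz, ...]. A call has 1 to 8 rows; each row shifts and turns the pose as measured when the row begins, along the tool's axes as they then stand; what a row does not reach is not made up. A row lasts 1/12 s, in which the tool goes at most 41.7 mm and 7.16 degrees, less where a joint would pass 70% of its speed; a pose out of reach is approached as far as the arm can. A call with a gripper value outside its range is refused whole. The fingers move at their own pace and stop on an object; FORCE is the grip in N (left out, the last holds). Time passes only in rows, so rows that do not move let the fingers close. It gives the time, the measured TCP pose, the force and the opening at its end, in the units of the state.
- arm.observe(): the state, without advancing time (a new reading comes with each control period).
- arm.snapshot(name): name is "scene" or "side" or "wrist"; returns a dict with "frame" (400x640x3 uint8, blue, green, red), "fovy" (degrees; the focal length in pixels is half the picture's height over the tangent of half this angle, whatever the lens; pixels are square), "cx", "cy" (the principal point, pixels), "pose" (4x4, takes a point from camera to world coordinates). Camera axes: x right, y down, z forward; pixel columns grow to the right and rows downward; lengths in m; the calibration is good to about 2 mm. A picture is of the moment at which its call begins. There is no depth.
- arm.finish_job(): hands the job in, once; it reports no verdict.
Trained networks look in a picture, given as the dict that the camera call returned (one of the last four; its "shot" number tells which), for a name from the list of things; names that differ only in an ending like _2 or _b are one class to them, and where a whole thing is asked for, a point or a joint stands for the part that bears it (a point fixed in the world has none). Each returns a list of dicts, best first, with "conf" (0 to 1); they miss things now and then, are a little off and sometimes report something else, mostly with a low value. They report only what shows in the picture. A call takes as long as a camera call. They do not tell look-alikes from the thing itself.
- arm.masks_of(picture, query): "pixels" (400x640 bool, what is visible of it) and "extent" ([left, top, right, bottom] in pixels, round what is visible of it).
The state is a dict: "clock": time; "q": joint angles; "joint_vel": joint speeds; "tau": joint torques, N m; "tool_pos": TCP position; "tcp_rot": TCP orientation; "ft_force": force on the tool from outside, world axes, zero at the start; "ft_torque": the same for the moment, N m; "gripper_width": finger opening in m.
Only numpy, scipy, OpenCV 4.12 (cv2) and the standard library are available. Lean on these libraries where they do the work, as an engineer would, in place of code of your own. Each camera call takes 0.05 s, during which the arm holds its last target.

## Task

Push the jig's sliding stop along its rail until it drops into the notch beside the green tag. Then push the lying bottle along its cradle until its base rests against the stop, leaving the stop in its notch. Only push: lift nothing, leave the other glassware and tools where they are, and finish with the hand clear.

Things in the scene. Friction and masses are not known exactly. Their poses are not given: they have to be found in the camera images.
- jig: Fixed jig on a plywood board 200 x 500 x 12 mm. Origin: centre of its underside, on the table; y runs along the jig, z up. V cradle along y at x = -45 mm, its edges 30 mm either side, 42 mm high. Aluminium rail along y at x = 45 mm, top 36 mm high, with 46 mm high end blocks at y = -30 and 228 mm and three V notches (12 mm wide, 6 mm deep) at y = 50, 85, 120 mm, a coloured tag beside each.
- stop (a joint): Travel of the sliding stop, 0 to 0.14 m, growing towards the jig's -y; its centre is at jig y = 0.17 - value (notches at 0.050, 0.085, 0.120). Starts at 0 to 0.02, all notches ahead. Takes about 2 N between notches; within about 4 mm of a notch it is drawn in by itself (the push falls to nothing); about 10 N pushes it out again.
- stop_grip (a point): Point inside the stop's black upright block, on its centre line, 81 mm above the table; axes as the jig's. Block 34 mm (jig x) x 30 mm (jig y), 38 to 94 mm above the table; push its +y face, 15 mm from this point, towards -y. That face is clear above 50 mm height. A steel arm 60 to 84 mm above the table carries the red stop plate on its -x side.
- stop_mark (a point): White pointer on the +x side of the stop, at the stop's centre along the rail; it stands beside the tag of a notch when the stop is in that notch. Axes as the jig's.
- stop_face (a point): Point of the red stop plate's face (the face looks to -y of the jig) where the bottle's axis meets it, 57 mm above the table. Plate 52 mm wide, 44 mm high, 8 mm thick. Axes as the jig's.
- pin (a joint): Spring pin in the middle of the stop's top, in m: about 0 while it rides on the rail, about 0.0043 when it has dropped into a notch.
- tag_green: Green tag, 24 x 16 x 22 mm, fixed on the jig's board at jig x = +84 mm, level (in jig y) with one of the three notches: the wanted one. Origin: centre of its underside, 12 mm above the table; axes as the jig's. Which notch it marks changes.
- tag_yellow: Yellow tag of another notch, same size.
- tag_blue: Blue tag of another notch, same size.
- bottle: Green glass bottle lying loose in the V cradle along the jig's y, 200 mm long, 64 mm in diameter, about 0.35 kg, base towards +y, mouth towards -y. Its y axis points from mouth to base (it may roll about that axis). Origin on its axis, half-way along. It takes 2 to 5 N to slide.
- bottle_center (a point): Centre of the bottle, on its axis, half-way along, 57 mm above the table.
- bottle_base (a point): Centre of the bottle's flat base (+y end). When it rests on the stop this meets stop_face.
- bottle_mouth (a point): Centre of the closed mouth (-y end), a flat disc 29 mm in diameter, 57 mm above the table; the neck behind it is 29 mm thick and 50 mm long. Push here towards +y of the jig.
- by_amber: Bystander: amber bottle with cork, standing, 60 mm diameter, 210 mm tall. Origin at its underside.
- by_tumbler: Bystander: green tumbler, 72 mm diameter, 85 mm tall. Origin at its underside.
- by_neck: Bystander: clear glass ring, 60 mm diameter, 30 mm tall. Origin at its underside.
- by_sander: Bystander: cork sanding block 70 x 110 x 35 mm. Origin at its underside.
- by_driver: Bystander: screwdriver with red handle, lying. Origin at its underside.
- by_jar: Bystander: glass jar with white lid, 70 mm diameter, 90 mm tall. Origin at its underside.
There are look-alikes about, which are no part of the job. Of the things like the bottle, leave any that is pink; of the rest the larger one is meant.

How it is judged:
On the way, in this order (a step that is already met when the one before it is completed fails the run):
1. the stop sits in the notch beside the green tag, the bottle not yet pushed up to it (y of stop_mark in the frame of tag_green between -0.003 and 0.003 m and value of joint pin above 0.003 m and velocity of joint stop between -0.01 and 0.01 m/s and y of bottle_base in the frame of stop_face below -0.01 m), for 0.3 s.
2. the bottle's base rests against the stop, the stop still in the green notch (y of stop_mark in the frame of tag_green between -0.003 and 0.003 m and value of joint pin above 0.003 m and y of bottle_base in the frame of stop_face between -0.005 and 0.003 m and angle between the y axis of bottle and the y axis of jig, either way round below 0.06 rad and z of bottle_center in the frame of jig between 0.0513 and 0.0633 m), for 0.2 s.
At the end, for the whole second after the job is handed in: The stop's pointer is within 3 mm of the green tag's centre along the rail with its pin dropped in (over 3 mm), and the bottle lies at rest in the cradle (within 0.06 rad, 6 mm in height) with its base within 5 mm of the stop plate (all of step 2 and linear speed of bottle below 0.01 m/s); the robot touches nothing.
It fails at once if the bottle is lifted from its cradle (z of bottle_center in the frame of jig above 0.072 m).
It fails at once if a bystander is moved more than 25 mm (distance of any of by_amber, by_tumbler, by_neck, by_sander, by_driver, by_jar from where it was at the start of the episode above 0.025 m).
It also fails if it takes over 58 s, if anything falls off the work surface, if the arm or the gripper's body presses on something with over 40 N, if the wrist force passes 120 N, or if a joint passes its speed limit or range.

## Working session

There is one attempt and no reset: what is moved stays moved. The work goes in short steps, Python scripts to look and compute and a shell command to move; the robot and the scene stay as the last step left them, time stands still between calls to the robot, and variables do not carry over. Pictures are saved under pics/ and viewed, and the job is handed in when it is done.

```bash
ls; mkdir -p pics; cat > h.py <<'E'
import numpy as np, cv2
from bench import arm
from scipy.spatial.transform import Rotation as R
def K(s):
    f=200/np.tan(np.radians(s["fovy"])/2); return f,s["cx"],s["cy"]
def onplane(s,u,v,z):
    f,cx,cy=K(s); P=np.array(s["pose"]); d=P[:3,:3]@np.array([(u-cx)/f,(v-cy)/f,1]); o=P[:3,3]
    return o+d*(z-o[2])/d[2]
def proj(s,p):
    f,cx,cy=K(s); P=np.array(s["pose"]); c=P[:3,:3].T@(np.array(p)-P[:3,3]); return np.array([cx+f*c[0]/c[2],cy+f*c[1]/c[2]])
E
python3 - <<'E'
from h import *
for n in ["scene","side","wrist"]:
    s=arm.snapshot(n); cv2.imwrite(f"pics/{n}0.png",s["frame"]); print(n,s["fovy"],s["cx"],s["cy"],np.round(s["pose"],3).tolist())
    for q in ["jig","stop","stop_grip","stop_mark","stop_face","tag_green","tag_yellow","tag_blue","bottle"]:
        for m in arm.masks_of(s,q)[:3]:
            v,u=np.nonzero(m["pixels"]); print(q,round(m["conf"],2),np.round(m["extent"]).tolist(),round(u.mean(),1),round(v.mean(),1),len(u))
print(arm.observe())
E
```

```text
pics
scene 48.71547952762427 317.14540168919683 205.66593257445984 [[-0.471, 0.703, -0.533, 1.163], [0.882, 0.369, -0.293, 0.249], [-0.009, -0.608, -0.794, 0.967], [0.0, 0.0, 0.0, 1.0]]
jig 0.7 [264.0, 169.0, 466.0, 310.0] 373.5 242.5 12009
jig 0.62 [294.0, 178.0, 367.0, 222.0] 333.8 197.2 1186
jig 0.56 [413.0, 221.0, 433.0, 280.0] 422.5 255.3 453
stop 0.68 [407.0, 220.0, 436.0, 277.0] 422.4 255.3 483
stop_grip 0.59 [412.0, 220.0, 438.0, 281.0] 422.6 254.9 517
stop_mark 0.77 [412.0, 218.0, 434.0, 279.0] 422.7 253.8 505
stop_face 0.97 [413.0, 221.0, 435.0, 278.0] 422.3 253.5 565
tag_yellow 0.43 [249.0, 208.0, 277.0, 273.0] 263.0 241.7 1371
tag_blue 0.32 [294.0, 174.0, 366.0, 220.0] 333.1 196.8 1290
tag_blue 0.23 [336.0, 169.0, 389.0, 198.0] 353.2 178.2 178
bottle 0.84 [294.0, 174.0, 365.0, 220.0] 333.2 196.9 1351
bottle 0.8 [280.0, 122.0, 314.0, 158.0] 296.7 140.6 498
bottle 0.62 [212.0, 148.0, 248.0, 210.0] 229.1 182.1 1228
side 56.23646642772212 321.12123395719516 198.48038257707472 [[-0.994, -0.061, 0.087, 0.493], [-0.106, 0.62, -0.777, 0.549], [-0.007, -0.782, -0.623, 0.565], [0.0
[... 1362 characters left out ...]
, 154.0, 389.0] 142.3 380.9 237
{'clock': 1.5, 'q': array([-8.53713640e-02,  1.30410790e-01,  1.48821734e+00,  5.92235255e-06,
        1.52302543e+00, -8.53962729e-02]), 'joint_vel': array([ 0.00089958,  0.00025334, -0.00129009,  0.00270797,  0.00107267,
       -0.00078095]), 'tau': array([-2.13566132e-04, -5.69313705e+01, -5.00849891e+01, -4.43871240e-04,
        1.52671226e-03,  5.85296607e-05]), 'tool_pos': array([5.99986591e-01, 4.28372313e-05, 2.31276237e-01]), 'tcp_rot': array([-3.14158156e+00, -3.86821341e-05,  9.45160988e-05]), 'ft_force': array([ 0.23231004, -0.2385763 ,  0.02941416]), 'ft_torque': array([-0.03315998, -0.03129829, -0.04386315]), 'gripper_width': 0.08540615262651514}
```

View pics/scene0.png

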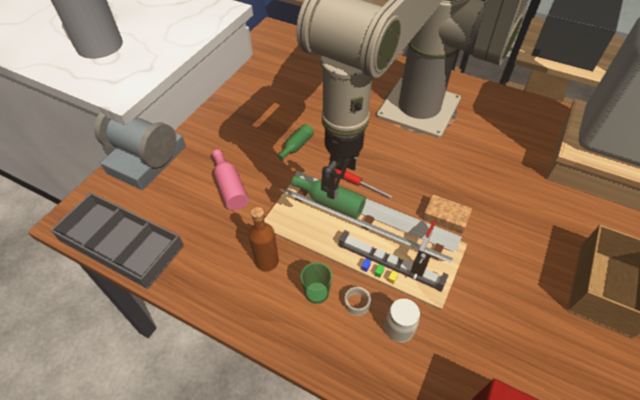

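View pics/side0.png

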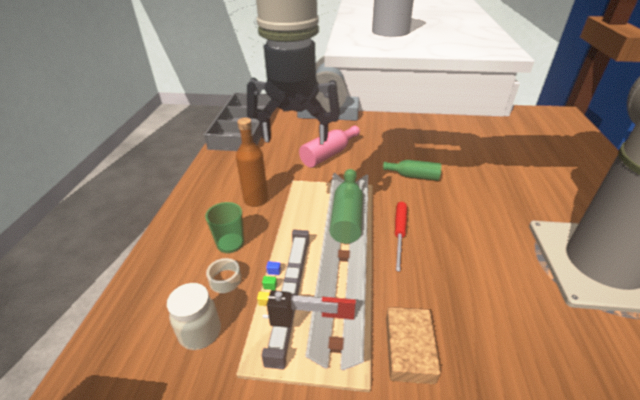

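View pics/wrist0.png

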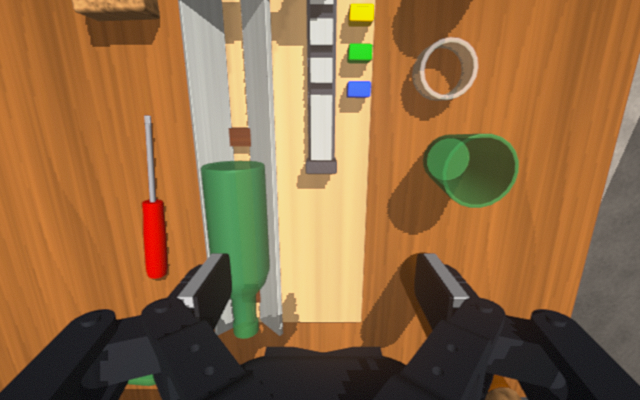

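The wrist view shows the green bottle in the cradle at (235,250), with tags yellow (361,13), green (360,52) and blue (359,89). The side view has the bottle-like things: green in the cradle at (347,210), pink at (330,147) and a small green one at (416,169). The one in the cradle is meant, since it is not pink, is the larger, and lies in the V. I'll confirm that in a crop and measure.

```bash
python3 - <<'E'
from h import *
S={n:arm.snapshot(n) for n in ["wrist","side","scene"]}
w,sd,sc=S["wrist"],S["side"],S["scene"]
cv2.imwrite("pics/crop1.png",cv2.resize(sd["frame"][115:395,230:450],None,fx=2.1,fy=2.1,interpolation=cv2.INTER_CUBIC))
cv2.imwrite("pics/crop2.png",cv2.resize(sc["frame"][160:320,260:470],None,fx=3.5,fy=3.5,interpolation=cv2.INTER_CUBIC))
# colour seg of tags
for n,s in S.items():
    hsv=cv2.cvtColor(s["frame"],cv2.COLOR_BGR2HSV)
    for c,(lo,hi) in dict(y=(25,33),g=(50,70),b=(108,125)).items():
        m=((hsv[...,0]>=lo)&(hsv[...,0]<=hi)&(hsv[...,1]>190)&(hsv[...,2]>120)).astype(np.uint8)
        k,l,st,ce=cv2.connectedComponentsWithStats(m)
        for i in range(1,k):
            if st[i,4]>40: print(n,c,st[i].tolist(),np.round(ce[i],1),np.round(onplane(s,*ce[i],0.030),4))
for nm,u,v,z in [("board BR",361,323,.012),("bottle base top",233,162,.08),("mouth",245,336,.057),("rail blk L",307,172,.046),("rail blk R",337,172,.046)]:
    print(nm,np.round(onplane(w,u,v,z),4))
E
```

```text
wrist y [350, 4, 24, 17, 379] [361.6  11.5] [0.6388 0.1649 0.03  ]
wrist g [349, 44, 23, 16, 360] [360.1  51.5] [0.6385 0.1292 0.03  ]
board BR [ 0.653  -0.2076  0.012 ]
bottle base top [0.5154 0.0251 0.08  ]
mouth [ 0.506  -0.1912  0.057 ]
rail blk L [0.5838 0.0089 0.046 ]
rail blk R [0.6159 0.0088 0.046 ]
```

View pics/crop1.png

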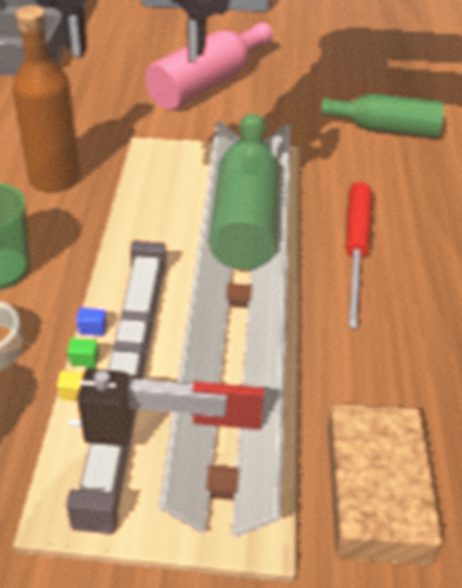

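View pics/crop2.png

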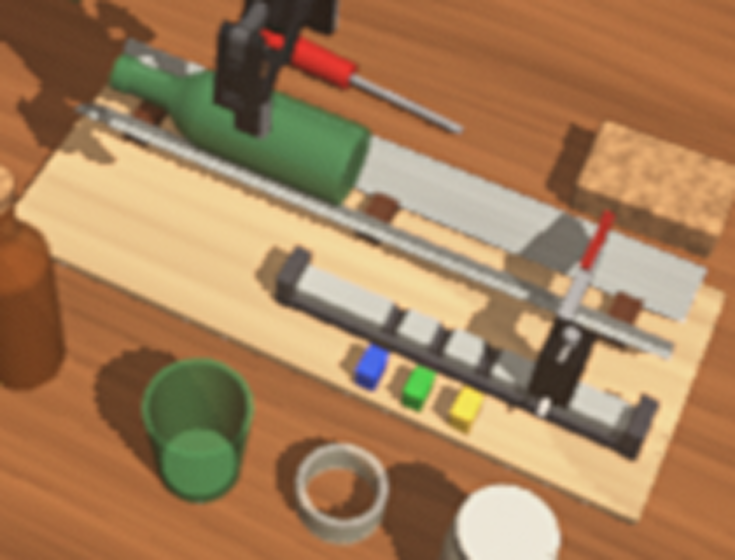

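The crop confirms it: the larger green bottle lies in the cradle, and green is the middle notch, with the stop beyond yellow. Next is a jig pose fit over the three views.

```bash
python3 - <<'E'
from h import *
from scipy.optimize import least_squares
S={n:arm.snapshot(n) for n in ["wrist","side","scene"]}
side=lambda u,v:(230+u/2.1,115+v/2.1); sc=lambda u,v:(260+u/3.5,160+v/3.5)
T=.012
obs=[("side",side(20,548),(.1,.25,T)),("side",side(295,575),(-.1,.25,0.006)),("side",side(132,138),(.1,-.25,T)),
("scene",sc(636,520),(.1,.25,.006)),("scene",sc(723,293),(-.1,.25,T)),("scene",sc(17,205),(.1,-.25,T)),
("wrist",(361,323),(.1,-.25,T)),("wrist",(361.6,11.5),(.084,.120,.03)),("wrist",(360.1,51.5),(.084,.085,.03)),
("wrist",(307,172),(.035-.006,-.03-.006,.046)),("wrist",(337,172),(.061,-.036,.046))]
def J(p,q): c,s=np.cos(p[2]),np.sin(p[2]); return np.array([p[0]+c*q[0]-s*q[1],p[1]+s*q[0]+c*q[1],q[2]])
def res(p): return np.concatenate([proj(S[n],J(p,q))-np.array(uv) for n,uv,q in obs])
r=least_squares(res,[.555,.044,0],loss="soft_l1"); p=r.x; print(p,np.round(res(p).reshape(-1,2),1).tolist())
c,s=np.cos(p[2]),np.sin(p[2])
def inv(w): d=np.array(w)[:2]-p[:2]; return np.round([c*d[0]+s*d[1],-s*d[0]+c*d[1]],4)
# bottle, stop
print("mouth",inv(onplane(S["wrist"],245,336,.057)),"base top",inv(onplane(S["wrist"],233,162,.088)))
print("pin top side",inv(onplane(S["side"],*side(101,378),.098)),"scene",inv(onplane(S["scene"],*sc(570,335),.098)))
print("ptr scene",inv(onplane(S["scene"],*sc(544,405),.04)),"side",inv(onplane(S["side"],*side(73,423),.04)))
for n in ["side","scene"]:
  m=arm.masks_of(S[n],"stop")
  if m: print(n,m[0]["conf"],m[0]["extent"])
for y in (.15,.16,.17):
  print(y,[np.round(proj(S["side"],J(p,(.045+a,y+b,.094))),1).tolist() for a in(-.017,.017) for b in (-.015,.015)])
E
```

```text
[0.55390109 0.04387325 0.00186121] [[-4.6, 0.6], [-0.7, 3.6], [-1.9, -0.1], [0.4, 2.0], [1.0, 0.5], [-5.8, 8.1], [1.0, -1.0], [-1.2, 1.0], [-0.8, 0.2], [-0.8, 0.9], [-0.9, 0.8]]
mouth [-0.0483 -0.235 ] base top [-0.0362 -0.0174]
pin top side [0.0452 0.1618] scene [0.041  0.1648]
ptr scene [0.063  0.1653] side [0.0716 0.1627]
side 0.92 [263.1, 289.4, 355.9, 328.1]
scene 0.67 [409.6, 220.5, 436.4, 279.7]
0.15 [[292.4, 283.5], [289.1, 299.3], [271.1, 281.8], [267.0, 297.4]]
0.16 [[291.3, 288.6], [288.0, 304.9], [269.8, 286.9], [265.6, 302.9]]
0.17 [[290.2, 293.9], [286.8, 310.6], [268.4, 292.1], [264.1, 308.6]]
```

```bash
python3 -m inch '[255,0,-3.5,0,0,0,0, 255,0,-4,0,0,0,0, 255,0,-4,0,0,0,0, 255,0,-4,0,0,0,0, 255,0,-4,0,0,0,0, 255,0,-4,0,0,0,0, 255,0,-3,0,0,0,0, 255,0,-1,0,0,0,0]' 60
```

```text
clock: 2.57
tool_pos: [0.6014, 0.2816, 0.2309]
tcp_rot: [3.14, -0.016, 0.003]
ft_force: [0.8, 0.2, 0.7]
gripper_width: -0.0002
```

```bash
python3 -m inch '[255,-0.2,1.5,3,0,0,0, 255,0,0,4,0,0,0, 255,0,0,4,0,0,0, 255,0,0,2.5,0,0,0, 255,0,0,0,0,0,0]'
python3 - <<'E'
from h import *
for n in ["side","scene"]:
    s=arm.snapshot(n); f=s["frame"][230:400,200:400] if n=="side" else s["frame"][160:320,300:500]
    cv2.imwrite(f"pics/{n}1.png",cv2.resize(f,None,fx=3.5,fy=3.5,interpolation=cv2.INTER_CUBIC))
E
```

```text
clock: 2.98
tool_pos: [0.602, 0.2715, 0.096]
tcp_rot: [-3.139, 0.004, -0.018]
ft_force: [-1.0, -0.9, -0.5]
gripper_width: 0.0002
```

View pics/side1.png

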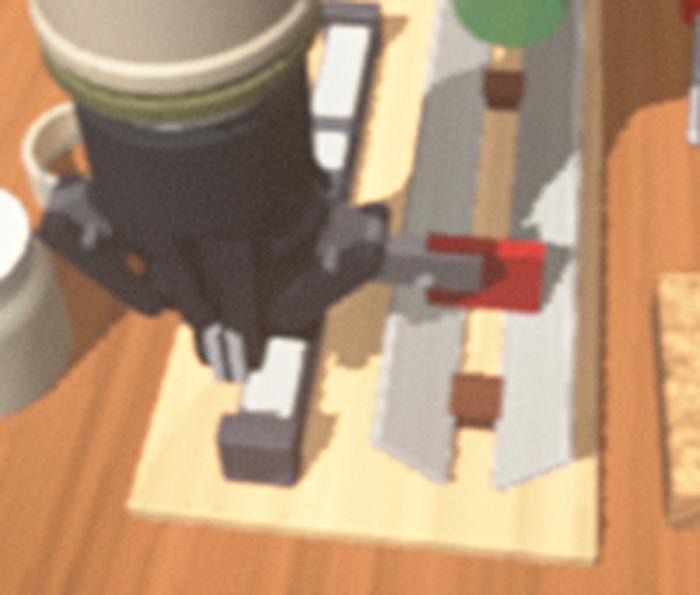

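View pics/scene1.png

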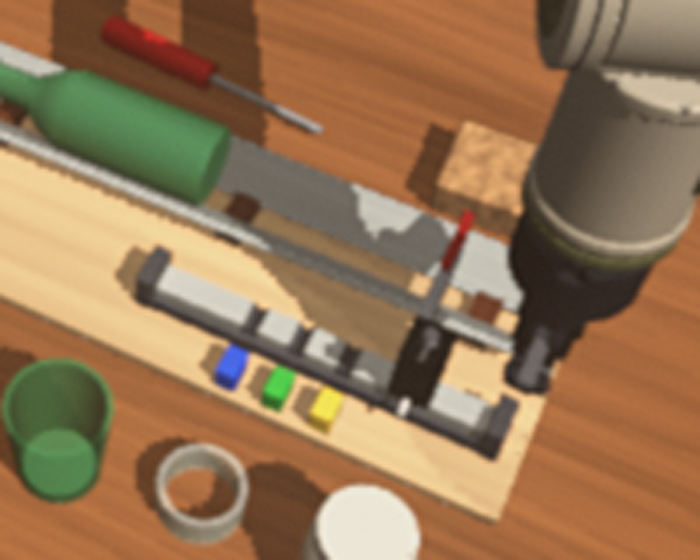

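The fingertips are above the rail's far end, clear behind the stop. Next: lower, then approach.

```bash
python3 -m inch '[255,-0.2,0.6,1.3,0,0,0, 255,0,0.6,1.3,0,0,0, 255,0,0.3,0,0,0,0, 255,0,0.3,0,0,0,0, 255,0,0,0,0,0,0]'; python3 -m inch '[255,0,0.3,0,0,0,0, 255,0,0.3,0,0,0,0, 255,0,0.3,0,0,0,0, 255,0,0,0,0,0,0]'
```

```text
clock: 3.5
tool_pos: [0.6088, 0.2533, 0.083]
tcp_rot: [-3.133, 0.006, -0.047]
ft_force: [-0.3, 0.4, -0.2]
gripper_width: 0.0004
clock: 3.83
tool_pos: [0.6107, 0.2435, 0.0861]
tcp_rot: [-3.132, 0.007, -0.054]
ft_force: [-0.7, -0.4, -0.7]
gripper_width: 0.0003
```

```bash
cat > go.py <<'E'
import sys
from h import *
t=np.array([float(a) for a in sys.argv[1:4]]); o=arm.observe()
Rc=R.from_rotvec(o["tcp_rot"]); Rt=R.from_rotvec([-np.pi,0,0])
print("pos",np.round(o["tool_pos"],4),"F",np.round(o["ft_force"],1),"shift cm",np.round(Rc.inv().apply(t-o["tool_pos"])*100,2),"turn deg",np.round((Rc.inv()*Rt).as_rotvec(degrees=True),2))
E
python3 go.py 0.599 0.240 0.07
```

```text
pos [0.6107 0.2435 0.0861] F [-0.7 -0.4 -0.7] shift cm [-1.23  0.37  1.57] turn deg [-0.54 -1.96 -0.24]
```

```bash
python3 -m inch '[255,-0.6,0,0.8,-0.5,-2,-0.2, 255,-0.6,0.2,0.8,0,0,0, 255,0,0.1,0,0,0,0, 255,0,0,0,0,0,0]'; python3 go.py 0.599 0.235 0.07
```

```text
clock: 4.17
tool_pos: [0.5994, 0.2405, 0.0705]
tcp_rot: [-3.14, 0.001, -0.003]
ft_force: [-0.1, -0.6, 0.0]
gripper_width: 0.0003
pos [0.5994 0.2405 0.0705] F [-0.1 -0.6  0. ] shift cm [-0.04  0.55  0.05] turn deg [-0.1  -0.1  -0.05]
```

Good. Now creep into contact.

```bash
for i in 1; do python3 -m inch '[255,0,0.3,0,0,0,0, 255,0,0.3,0,0,0,0, 255,0,0,0,0,0,0]'; done; python3 -m inch '[255,0,0.3,0,0,0,0, 255,0,0.3,0,0,0,0, 255,0,0,0,0,0,0]';  python3 go.py 0.599 0.19 0.07; python3 - <<'E'
from h import *
for n in ["side","scene"]:
    s=arm.snapshot(n); f=s["frame"][230:400,200:400] if n=="side" else s["frame"][160:320,300:500]
    cv2.imwrite(f"pics/{n}2.png",cv2.resize(f,None,fx=3.5,fy=3.5,interpolation=cv2.INTER_CUBIC))
E
```

```text
clock: 4.42
tool_pos: [0.5991, 0.2351, 0.0704]
tcp_rot: [-3.138, 0.0, -0.005]
ft_force: [-0.7, -0.7, -1.2]
gripper_width: 0.0001
clock: 4.67
tool_pos: [0.5991, 0.2319, 0.0707]
tcp_rot: [-3.133, -0.001, -0.007]
ft_force: [-0.3, -0.9, -0.3]
gripper_width: -0.0
pos [0.5991 0.2319 0.0707] F [-0.3 -0.9 -0.3] shift cm [-0.01  4.19  0.03] turn deg [-0.51 -0.27  0.04]
```

View pics/scene2.png

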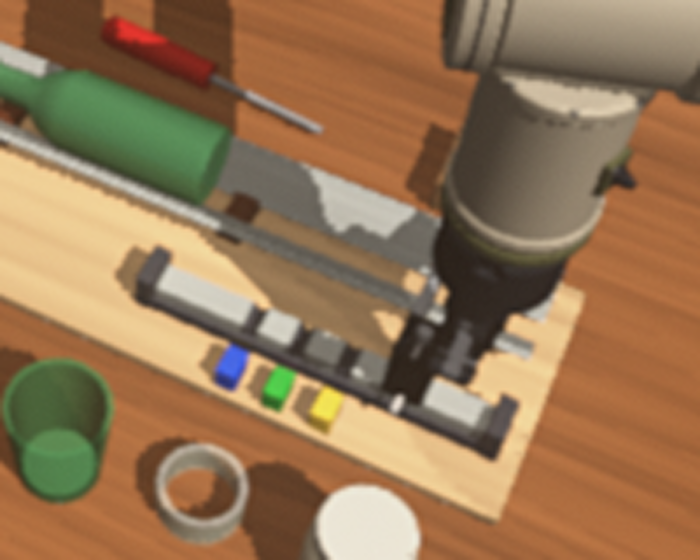

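Contact, with the pointer now at (397,403). The TCP should read about 0.19 at yellow and about 0.155 at green.

```bash
python3 -m inch '[255,0,0.5,0,-0.5,0,0, 255,0,0.5,0,0,0,0, 255,0,0.5,0,0,0,0, 255,0,0.5,0,0,0,0, 255,0,0.5,0,0,0,0, 255,0,0.5,0,0,0,0, 255,0,0.5,0,0,0,0, 255,0,0,0,0,0,0]'; python3 go.py 0.599 0.19 0.07
```

```text
clock: 5.43
tool_pos: [0.5992, 0.2075, 0.0711]
tcp_rot: [-3.125, -0.008, -0.014]
ft_force: [0.3, -0.5, -0.3]
gripper_width: 0.0003
pos [0.5992 0.2075 0.0711] F [ 0.3 -0.5 -0.3] shift cm [-0.03  1.75  0.08] turn deg [-0.95 -0.51  0.29]
```

```bash
cat > look.py <<'E'
import sys
from h import *
k=sys.argv[1]; p=(0.5539,0.0439,0.00186)
s=arm.snapshot("scene"); a=cv2.resize(s["frame"][210:300,340:470],None,fx=6,fy=6,interpolation=cv2.INTER_CUBIC)
cv2.imwrite(f"pics/sc_{k}.png",a)
f=s["frame"][210:300,340:470].astype(int)
m=((f.min(2)>185)).astype(np.uint8)
n,l,st,ce=cv2.connectedComponentsWithStats(m)
for i in range(1,n):
    if 1<=st[i,4]<40:
        u,v=ce[i][0]+340,ce[i][1]+210; w=onplane(s,u,v,.04); x=w[0]-p[0]; y=w[1]-p[1]
        if 0.05<x<0.085: print("ptr cand px",round(u,1),round(v,1),"jig x,y",round(x+p[2]*y,4),round(y-p[2]*x,4),st[i,4])
hsv=cv2.cvtColor(s["frame"],cv2.COLOR_BGR2HSV)
for c,(lo,hi) in dict(y=(25,33),g=(50,72),b=(105,125)).items():
    m=((hsv[...,0]>=lo)&(hsv[...,0]<=hi)&(hsv[...,1]>170)&(hsv[...,2]>90)).astype(np.uint8); m[:, :355]=0;m[:,405:]=0;m[:255]=0;m[290:]=0
    n,l,st,ce=cv2.connectedComponentsWithStats(m)
    for i in range(1,n):
        if st[i,4]>15: w=onplane(s,*ce[i],.026); print(c,np.round(ce[i],1),"jig y",round(w[1]-p[1]-p[2]*(w[0]-p[0]),4),st[i,4])
E
python3 look.py 3
```

```text
ptr cand px 403.3 270.3 jig x,y 0.0627 0.135 3
b [366.1 263.5] jig y 0.0468 35
```

View pics/sc_3.png

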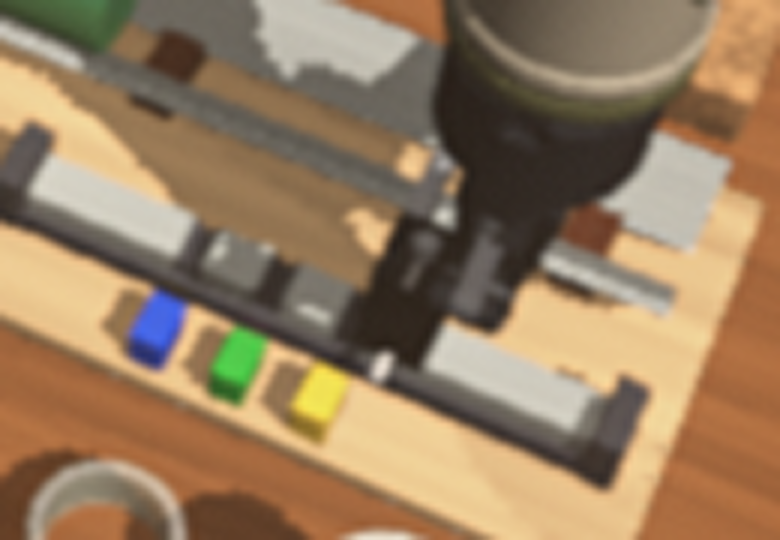

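Pointer at crop (380,367), about 15 mm before yellow, as predicted. I'll continue into yellow and watch the force.

```bash
python3 -m inch '[255,0,0.5,0.1,-0.9,-0.5,0.3, 255,0,0.5,0,0,0,0, 255,0,0.5,0,0,0,0, 255,0,0,0,0,0,0]'; python3 -m inch '[255,0,0.4,0,-0.4,0,0, 255,0,0.4,0,0,0,0]';python3 -m inch '[255,0,0.4,0,0,0,0, 255,0,0.4,0,0,0,0]';python3 -m inch '[255,0,0.4,0,0,0,0, 255,0,0.4,0,0,0,0]'; python3 go.py 0.599 0.165 0.07; python3 look.py 4
```

```text
clock: 5.82
tool_pos: [0.5993, 0.1963, 0.071]
tcp_rot: [-3.137, -0.0, -0.001]
ft_force: [0.6, -0.7, 0.0]
gripper_width: 0.0002
clock: 5.98
tool_pos: [0.5992, 0.1887, 0.071]
tcp_rot: [3.138, 0.001, 0.0]
ft_force: [0.2, 10.7, -1.0]
gripper_width: -0.0001
clock: 6.15
tool_pos: [0.5993, 0.1884, 0.0713]
tcp_rot: [-3.132, -0.003, -0.003]
ft_force: [3.2, 26.2, -5.7]
gripper_width: 0.0003
clock: 6.32
tool_pos: [0.5993, 0.1887, 0.0714]
tcp_rot: [-3.119, -0.007, -0.006]
ft_force: [1.9, 21.4, -5.4]
gripper_width: 0.0
pos [0.5993 0.1887 0.0714] F [ 1.9 21.4 -5.4] shift cm [-0.04  2.37  0.09] turn deg [-1.27 -0.21  0.25]
ptr cand px 396.0 267.5 jig x,y 0.0636 0.1167 2
b [366.  263.6] jig y 0.0468 37
```

View pics/sc_4.png

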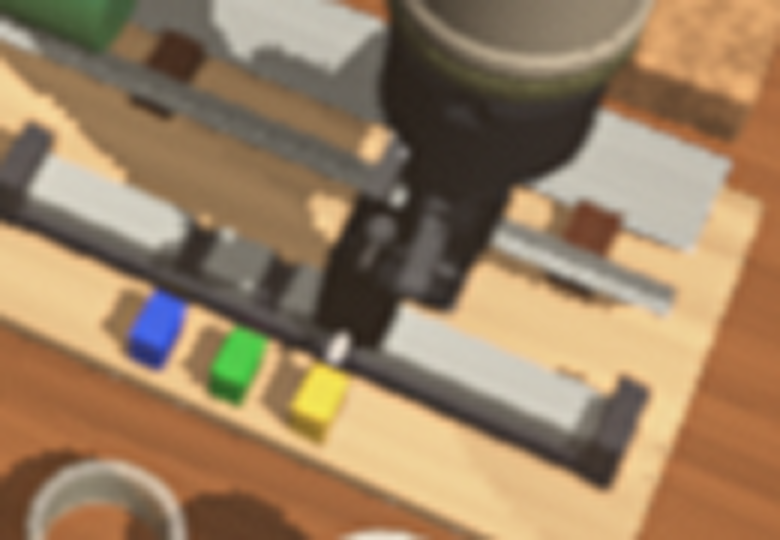

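The stop is seated in yellow (pointer beside the yellow tag) and resisting. Push a little harder to get it out.

```bash
python3 -m inch '[255,0,0.5,0.1,-1.2,0,0.2, 255,0,0.5,0,-0.5,0,0]'; python3 -m inch '[255,0,0.6,0,-0.5,0,0]'; python3 go.py 0.599 0.165 0.07
```

```text
clock: 6.53
tool_pos: [0.5993, 0.1884, 0.0713]
tcp_rot: [-3.134, -0.005, -0.01]
ft_force: [5.0, 27.0, -11.8]
gripper_width: -0.0001
clock: 6.62
tool_pos: [0.5993, 0.1882, 0.0712]
tcp_rot: [-3.134, -0.008, -0.012]
ft_force: [4.9, 32.0, -9.2]
gripper_width: 0.0002
pos [0.5993 0.1882 0.0712] F [ 4.9 32.  -9.2] shift cm [-0.04  2.32  0.11] turn deg [-0.41 -0.44  0.28]
```

```bash
python3 - <<'E'
from h import *
for n in ["side","wrist"]:
    s=arm.snapshot(n); f=s["frame"][230:380,200:380] if n=="side" else s["frame"]
    cv2.imwrite(f"pics/{n}5.png",cv2.resize(f,None,fx=4,fy=4,interpolation=cv2.INTER_CUBIC) if n=="side" else f)
E
```

```text
(no output)
```

View pics/side5.png

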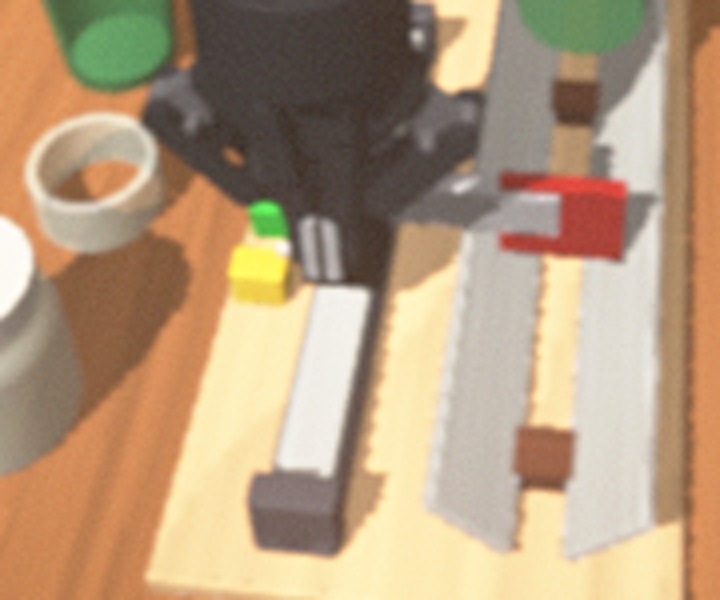

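View pics/wrist5.png

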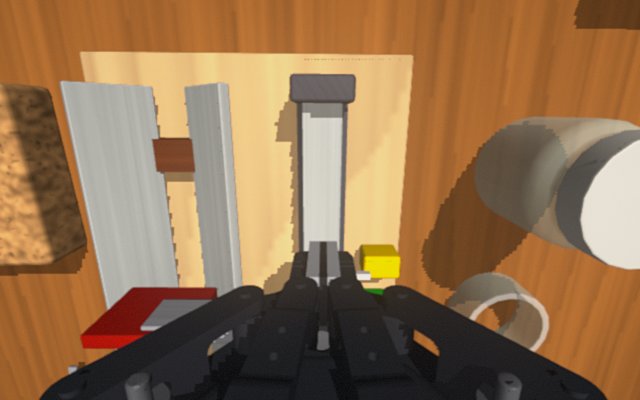

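Nothing else is blocking; the finger contacts only the block. I'll push harder in small bursts, short enough not to overrun green.

```bash
python3 -m inch '[255,0,0.7,0,0,0,0, 255,0,0.7,0,0,0,0]'; python3 go.py 0.599 0.165 0.07
```

```text
clock: 6.88
tool_pos: [0.5993, 0.1884, 0.0715]
tcp_rot: [-3.114, -0.015, -0.017]
ft_force: [2.6, 35.5, -8.3]
gripper_width: 0.0
pos [0.5993 0.1884 0.0715] F [ 2.6 35.5 -8.3] shift cm [-0.05  2.35  0.08] turn deg [-1.57 -0.64  0.57]
```

Still stuck at 35 N, which is more than the notch should need. I'll back off and look.

```bash
python3 -m inch '[255,0,-1.5,0,0,0,0, 255,0,-2,0,-1.5,-0.6,0.5, 255,0,-2,0,0,0,0, 255,0,-2,0,0,0,0, 255,0,0,0,0,0,0]'; python3 look.py 6;python3 - <<'E'
from h import *
for n in ["side","wrist"]:
    s=arm.snapshot(n); f=s["frame"][230:380,200:380] if n=="side" else s["frame"]
    cv2.imwrite(f"pics/{n}6.png",cv2.resize(f,None,fx=4,fy=4,interpolation=cv2.INTER_CUBIC) if n=="side" else f)
E
```

```text
clock: 7.3
tool_pos: [0.5994, 0.2652, 0.0734]
tcp_rot: [3.14, -0.001, 0.003]
ft_force: [1.1, 0.7, 0.6]
gripper_width: 0.0001
ptr cand px 396.2 267.8 jig x,y 0.064 0.1175 4
b [366.1 263.5] jig y 0.0468 35
```

View pics/sc_6.png

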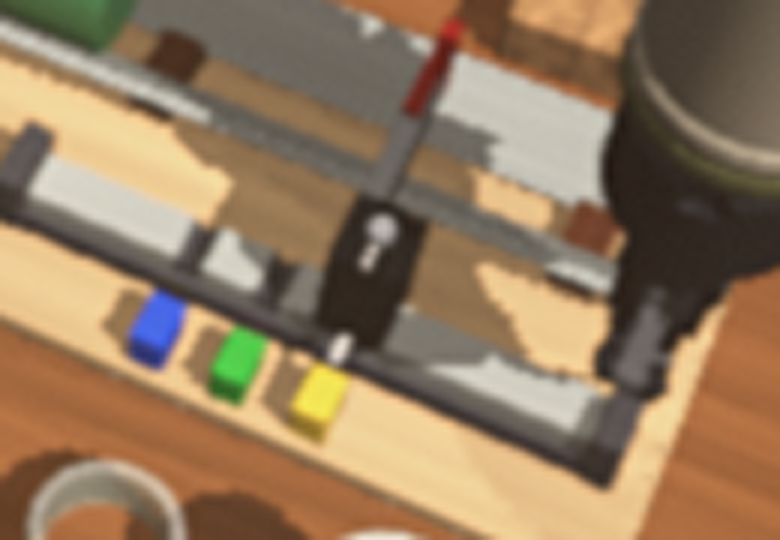

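View pics/wrist6.png

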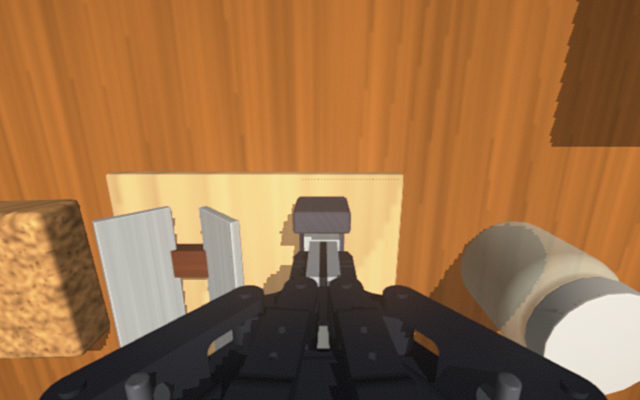

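View pics/side6.png

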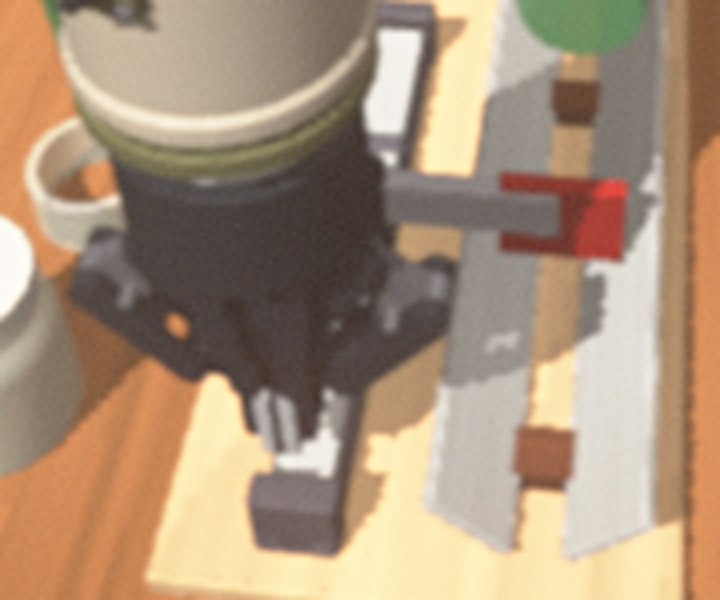

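The stop is seated properly in yellow (pointer at crop (340,348)) and nothing is jammed visibly. The pin's head stands above the block, so I'll push with the hand higher in case part of the hand is keeping the pin down.

```bash
python3 -m inch '[255,0,2,-1,0,0,0, 255,0,2,-0.1,0,0,0, 255,0,1.5,0,0,0,0, 255,0,0.8,0,0,0,0, 255,0,0,0,0,0,0]'; python3 go.py 0.599 0.188 0.085
```

```text
clock: 7.87
tool_pos: [0.5992, 0.1906, 0.0838]
tcp_rot: [3.136, -0.008, -0.001]
ft_force: [-0.6, 0.7, -1.0]
gripper_width: 0.0
pos [0.5992 0.1906 0.0838] F [-0.6  0.7 -1. ] shift cm [-0.01  0.26 -0.12] turn deg [ 0.32  0.03 -0.31]
```

```bash
python3 -m inch '[255,0,0.4,0,0,0,0, 255,0,0.4,0,0,0,0]';python3 -m inch '[255,0,0.4,0,-0.3,0,0]';python3 -m inch '[255,0,0.5,0,0,0,0]'; python3 go.py 0.599 0.188 0.085
```

```text
clock: 8.03
tool_pos: [0.5991, 0.1882, 0.0841]
tcp_rot: [-3.135, 0.011, -0.001]
ft_force: [1.8, 26.6, -6.0]
gripper_width: 0.0001
clock: 8.12
tool_pos: [0.5991, 0.1885, 0.0841]
tcp_rot: [-3.133, 0.01, -0.003]
ft_force: [2.5, 17.5, -4.1]
gripper_width: 0.0004
clock: 8.2
tool_pos: [0.5991, 0.1884, 0.0842]
tcp_rot: [-3.126, 0.008, -0.005]
ft_force: [2.6, 22.2, -3.3]
gripper_width: -0.0003
pos [0.5991 0.1884 0.0842] F [ 2.6 22.2 -3.3] shift cm [-0.01  0.04 -0.09] turn deg [-0.9  -0.17 -0.28]
```

Same resistance at the same place. The tool leans slightly, so it presses on the block's top edge. I'll tilt the hand so the fingertip leads and pushes low.

```bash
python3 -m inch '[255,0,-1.2,0,0,0,0, 255,0,0,1.5,-4,0,-0.3, 255,0,0,1.4,-4,0,0, 255,0,0,0,0,0,0]'; python3 go.py 0.599 0.193 0.055
```

```text
clock: 8.53
tool_pos: [0.6004, 0.2035, 0.056]
tcp_rot: [3.017, -0.001, 0.01]
ft_force: [-0.3, 0.3, -1.0]
gripper_width: 0.0002
pos [0.6004 0.2035 0.056 ] F [-0.3  0.3 -1. ] shift cm [-0.14  1.03  0.23] turn deg [ 7.16 -0.4  -0.05]
```

```bash
python3 -m inch '[255,-0.1,0.7,0.1,0,0,0, 255,0,0.4,0.05,0,0,0, 255,0,0,0,0,0,0]'; python3 -m inch '[255,0,0.4,0.05,0,0,0, 255,0,0.4,0.05,0,0,0]';python3 -m inch '[255,0,0.4,0.05,0,0,0, 255,0,0.4,0.05,0,0,0]'; python3 go.py 0.599 0.193 0.055
```

```text
clock: 8.78
tool_pos: [0.5986, 0.1933, 0.0556]
tcp_rot: [3.02, 0.004, 0.008]
ft_force: [-0.5, -0.1, -0.4]
gripper_width: -0.0002
clock: 8.95
tool_pos: [0.599, 0.1874, 0.0565]
tcp_rot: [3.029, 0.001, 0.01]
ft_force: [0.8, 31.0, -10.9]
gripper_width: -0.0002
clock: 9.12
tool_pos: [0.5989, 0.1878, 0.0567]
tcp_rot: [3.047, 0.001, 0.014]
ft_force: [0.2, 21.9, -7.6]
gripper_width: 0.0003
pos [0.5989 0.1878 0.0567] F [ 0.2 21.9 -7.6] shift cm [ 0.01 -0.54  0.12] turn deg [ 5.4  -0.52  0.04]
```

Same again. Fingers are exempt from the 40 N body limit and the wrist limit is 120 N, so I'll raise the push gradually, with the hand upright again.

```bash
python3 -m inch '[255,0,-0.5,-0.5,5,0,0, 255,0,0.3,-0.5,0,0,0, 255,0,0.5,0,0,0,0]'; python3 -m inch '[255,0,0.8,0,0,0,0]'; python3 -m inch '[255,0,0.9,0,0,0,0]'; python3 -m inch '[255,0,1.0,0,0,0,0]'; python3 go.py 0.599 0.188 0.067
```

```text
clock: 9.37
tool_pos: [0.5988, 0.1882, 0.0679]
tcp_rot: [-3.138, -0.001, -0.017]
ft_force: [1.0, 37.4, -5.6]
gripper_width: 0.0002
clock: 9.45
tool_pos: [0.5988, 0.1877, 0.0682]
tcp_rot: [-3.125, 0.0, -0.02]
ft_force: [9.9, 70.0, -28.0]
gripper_width: -0.0003
clock: 9.53
tool_pos: [0.5988, 0.1873, 0.0683]
tcp_rot: [-3.111, -0.001, -0.024]
ft_force: [8.0, 51.3, -17.1]
gripper_width: -0.0001
clock: 9.62
tool_pos: [0.5988, 0.1871, 0.0685]
tcp_rot: [-3.097, -0.004, -0.028]
ft_force: [6.6, 58.0, -13.7]
gripper_width: -0.0002
pos [0.5988 0.1871 0.0685] F [  6.6  58.  -13.7] shift cm [ 0.02 -0.08  0.15] turn deg [-2.57 -1.03  0.16]
```

```bash
python3 - <<'E'
from h import *
s=arm.snapshot("scene"); d=arm.snapshot("side"); w=arm.snapshot("wrist")
cv2.imwrite("pics/w7.png",w["frame"])
a=s["frame"][215:290,360:450]; cv2.imwrite("pics/s7.png",cv2.resize(a,None,fx=8,fy=8,interpolation=cv2.INTER_CUBIC))
a=d["frame"][270:330,240:370]; cv2.imwrite("pics/d7.png",cv2.resize(a,None,fx=6,fy=6,interpolation=cv2.INTER_CUBIC))
print("head seen 403.5,248 stem base 401.3,254.2")
for z in (.094,.1,.11,.12,.13): print(z,np.round(proj(s,[.599,.164,z]),1))
for z in (.094,.02): 
  print([np.round(proj(s,[.599+a,.164+b,z]),1).tolist() for a in(-.017,.017) for b in(-.015,.015)])
E
```

```text
head seen 403.5,248 stem base 401.3,254.2
0.094 [403.4 250.3]
0.1 [403.8 248.9]
0.11 [404.4 246.6]
0.12 [405.1 244.2]
0.13 [405.7 241.8]
[[400.0, 242.2], [412.2, 247.3], [394.5, 253.3], [406.9, 258.5]]
[[395.9, 258.4], [407.3, 263.4], [390.6, 269.2], [402.2, 274.3]]
```

View pics/s7.png

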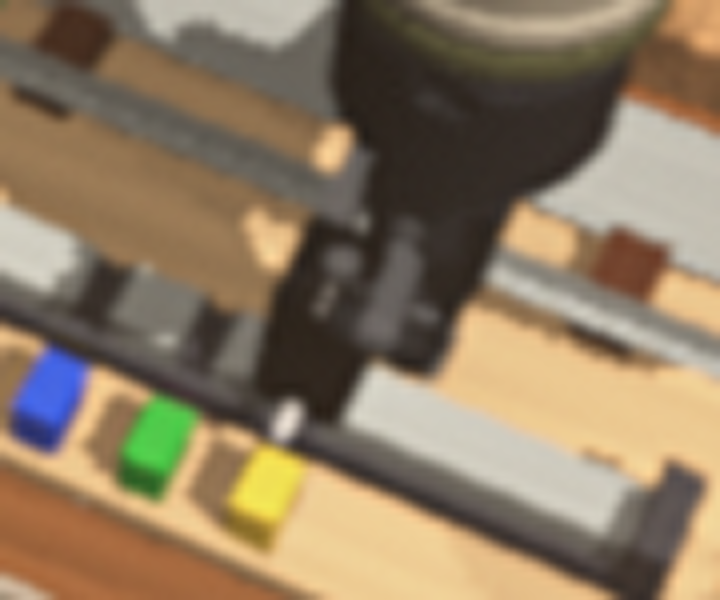

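View pics/d7.png

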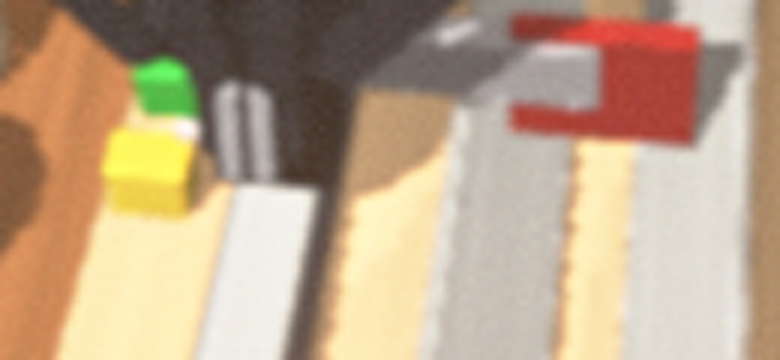

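The stop has not moved even at 58–70 N, which is far above the stated 10 N, so brute force is wrong: something about how the hand meets the stop is holding it. I'll relax and try a gentle, steady push.

```bash
python3 -m inch '[255,0,-0.4,0,-2.5,-1,0, 255,0,0.1,0,0,0,0]'; python3 -m inch '[255,0,0.2,0,0,0,0, 255,0,0.2,0,0,0,0, 255,0,0.2,0,0,0,0, 255,0,0.2,0,0,0,0, 255,0,0.2,0,0,0,0, 255,0,0.2,0,0,0,0, 255,0,0.2,0,0,0,0, 255,0,0.2,0,0,0,0]'; python3 go.py 0.599 0.188 0.067; python3 look.py 8
```

```text
clock: 9.93
tool_pos: [0.5985, 0.1936, 0.0696]
tcp_rot: [-3.141, -0.007, -0.003]
ft_force: [0.5, 0.1, -0.1]
gripper_width: -0.0002
clock: 10.6
tool_pos: [0.5991, 0.1881, 0.0709]
tcp_rot: [-3.118, -0.002, -0.011]
ft_force: [1.3, 17.5, -4.9]
gripper_width: 0.0
pos [0.5991 0.1881 0.0709] F [ 1.3 17.5 -4.9] shift cm [-0.01  0.01  0.39] turn deg [-1.36 -0.42  0.08]
ptr cand px 395.7 267.7 jig x,y 0.0644 0.1162 3
b [366.  263.6] jig y 0.0468 37
```

View pics/w7.png

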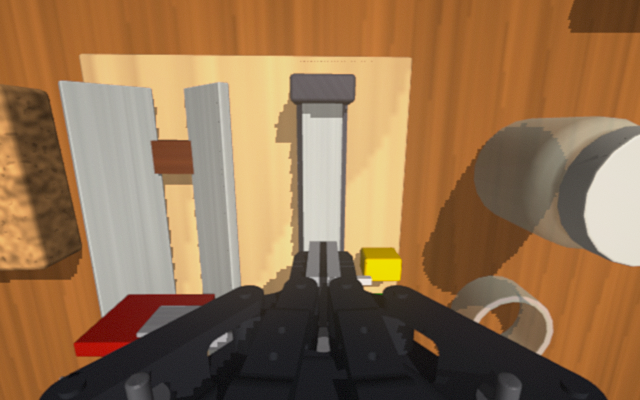

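```bash
python3 -m inch '[255,0,0.3,0.4,-1,0,0, 255,0,0.3,0.4,0,0,0]'; python3 -m inch '[255,0,0.3,0.4,-0.5,0,0, 255,0,0.3,-0.3,0,0,0]';python3 -m inch '[255,0,0.3,-0.5,-0.5,0,0, 255,0,0.3,0.5,0,0,0]'; python3 go.py 0.599 0.188 0.067
```

```text
clock: 10.82
tool_pos: [0.601, 0.188, 0.0678]
tcp_rot: [-3.123, -0.0, -0.021]
ft_force: [-7.0, 19.8, 15.1]
gripper_width: 0.0002
clock: 10.98
tool_pos: [0.6014, 0.1879, 0.0693]
tcp_rot: [-3.121, 0.001, -0.025]
ft_force: [2.4, 24.0, -17.1]
gripper_width: -0.0002
clock: 11.15
tool_pos: [0.6012, 0.188, 0.0704]
tcp_rot: [-3.117, 0.001, -0.028]
ft_force: [-2.3, 18.9, 16.4]
gripper_width: 0.0004
pos [0.6012 0.188  0.0704] F [-2.3 18.9 16.4] shift cm [-0.22  0.01  0.34] turn deg [-1.38 -1.03 -0.04]
```

Dithering doesn't free it either. I'll lift off and take a close view from above with the wrist camera to find out what is holding it.

```bash
python3 -m inch '[255,0,-1.5,-1,-1.3,-1,0, 255,0,-0.5,-4,0,0,0, 255,0,2,-3,0,0,0, 255,0,4,-1,0,0,0, 255,0,4,0,0,0,0, 255,0,0,0,0,0,0]'; python3 - <<'E'
from h import *
s=arm.snapshot("wrist"); cv2.imwrite("pics/w9.png",s["frame"]); cv2.imwrite("pics/w9c.png",cv2.resize(s["frame"][100:300,220:440],None,fx=3,fy=3,interpolation=cv2.INTER_CUBIC))
E
```

```text
clock: 11.65
tool_pos: [0.5996, 0.0989, 0.1644]
tcp_rot: [3.136, -0.006, -0.002]
ft_force: [-0.0, -1.0, -0.4]
gripper_width: -0.0003
```

View pics/w9.png

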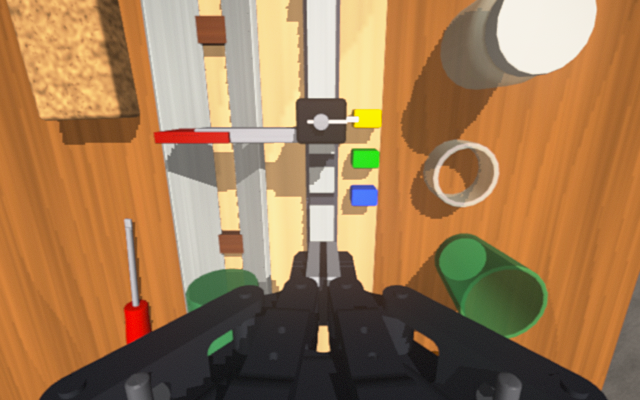

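From above, the stop sits exactly at yellow (pointer line (345,121), yellow tag (367,119)) with nothing in its way. Each push so far began with an impact spike over 20 N, so I'll go back and build up the force very slowly from zero.

```bash
python3 -m inch '[255,0,-4,0,0,0,0, 255,0,-4,0,0,0,0, 255,0,-3,2,0,0,0, 255,0,-0.3,4,0,0,0, 255,0,0,2.8,0,0,0, 255,0,0,0,0,0,0]'; python3 go.py 0.599 0.193 0.075
```

```text
clock: 12.2
tool_pos: [0.605, 0.2116, 0.0781]
tcp_rot: [3.137, -0.032, 0.014]
ft_force: [-1.4, -0.8, -1.1]
gripper_width: -0.0003
pos [0.605  0.2116 0.0781] F [-1.4 -0.8 -1.1] shift cm [-0.57  1.87  0.31] turn deg [ 0.25 -0.52 -1.18]
```

```bash
python3 -m inch '[255,-0.6,0.8,0.3,0.2,-0.5,-1.2, 255,0,0.7,0,0,0,0, 255,0,0,0,0,0,0]'; python3 go.py 0.599 0.191 0.075
```

```text
clock: 12.45
tool_pos: [0.597, 0.1953, 0.0742]
tcp_rot: [3.139, -0.0, -0.007]
ft_force: [0.8, 0.8, 1.0]
gripper_width: 0.0002
pos [0.597  0.1953 0.0742] F [0.8 0.8 1. ] shift cm [ 0.2   0.43 -0.08] turn deg [ 0.17  0.26 -0.01]
```

```bash
python3 -m inch '[255,0.2,0.2,0,0,0,0, 255,0,0.2,0,0,0,0, 255,0,0.1,0,0,0,0]'; python3 -m inch '[255,0,0.1,0,0,0,0, 255,0,0.1,0,0,0,0]'; python3 -m inch '[255,0,0.1,0,0,0,0, 255,0,0.1,0,0,0,0]';python3 -m inch '[255,0,0.1,0,0,0,0, 255,0,0.1,0,0,0,0]';python3 -m inch '[255,0,0.12,0,0,0,0, 255,0,0.12,0,0,0,0]'; python3 -m inch '[255,0,0.14,0,0,0,0, 255,0,0.14,0,0,0,0]'; python3 go.py 0.599 0.191 0.075
```

```text
clock: 12.7
tool_pos: [0.6017, 0.189, 0.0782]
tcp_rot: [3.139, -0.006, 0.001]
ft_force: [-0.4, 0.9, -0.2]
gripper_width: -0.0
clock: 12.87
tool_pos: [0.602, 0.1888, 0.0791]
tcp_rot: [-3.14, 0.008, -0.002]
ft_force: [0.5, 7.0, -3.9]
gripper_width: -0.0001
clock: 13.03
tool_pos: [0.602, 0.1888, 0.0794]
tcp_rot: [-3.137, 0.008, -0.003]
ft_force: [0.6, 4.8, -4.1]
gripper_width: -0.0
clock: 13.2
tool_pos: [0.602, 0.1888, 0.0794]
tcp_rot: [-3.134, 0.007, -0.004]
ft_force: [1.3, 5.1, -4.5]
gripper_width: -0.0002
clock: 13.37
tool_pos: [0.602, 0.1888, 0.0795]
tcp_rot: [-3.13, 0.006, -0.005]
ft_force: [1.3, 7.3, -5.3]
gripper_width: -0.0002
clock: 13.53
tool_pos: [0.602, 0.1889, 0.0796]
tcp_rot: [-3.126, 0.005, -0.006]
ft_force: [1.2, 7.6, -4.9]
gripper_width: 0.0005
pos [0.602  0.1889 0.0796] F [ 1.2  7.6 -4.9] shift cm [-0.3  -0.2   0.46] turn deg [-0.91 -0.23 -0.18]
```

```bash
python3 -m inch '[255,0,0.16,0.05,-0.3,0,0, 255,0,0.16,0.05,-0.3,0,0]'; python3 -m inch '[255,0,0.18,0.05,-0.3,0,0, 255,0,0.18,0.05,-0.3,0,0]';python3 -m inch '[255,0,0.2,0.05,-0.3,0,0, 255,0,0.2,0.05,-0.3,0,0]';python3 -m inch '[255,0,0.23,0.05,-0.3,0,0, 255,0,0.23,0.05,-0.3,0,0]'; python3 -m inch '[255,0,0.26,0.05,-0.3,0,0, 255,0,0.26,0.05,-0.3,0,0]'; python3 -m inch '[255,0,0.3,0.05,-0.3,0,0, 255,0,0.3,0.05,-0.3,0,0]'; python3 go.py 0.599 0.191 0.075; python3 look.py 10
```

```text
clock: 13.7
tool_pos: [0.602, 0.1888, 0.0794]
tcp_rot: [-3.131, 0.004, -0.008]
ft_force: [-1.4, 7.7, -0.9]
gripper_width: -0.0002
clock: 13.87
tool_pos: [0.602, 0.1887, 0.0794]
tcp_rot: [-3.137, 0.003, -0.009]
ft_force: [-0.9, 8.5, -3.3]
gripper_width: 0.0002
clock: 14.03
tool_pos: [0.602, 0.1887, 0.0793]
tcp_rot: [3.141, -0.001, 0.011]
ft_force: [0.1, 9.4, -2.9]
gripper_width: -0.0002
clock: 14.2
tool_pos: [0.602, 0.1886, 0.0793]
tcp_rot: [3.137, 0.001, 0.013]
ft_force: [-0.5, 9.9, -2.3]
gripper_width: 0.0
clock: 14.37
tool_pos: [0.602, 0.1885, 0.0792]
tcp_rot: [3.133, 0.004, 0.015]
ft_force: [-0.3, 12.0, -3.5]
gripper_width: -0.0002
clock: 14.53
tool_pos: [0.602, 0.1885, 0.0792]
tcp_rot: [3.131, 0.006, 0.018]
ft_force: [0.1, 13.0, -3.2]
gripper_width: 0.0002
pos [0.602  0.1885 0.0792] F [ 0.1 13.  -3.2] shift cm [-0.3  -0.26  0.42] turn deg [ 0.58 -0.65  0.23]
ptr cand px 396.0 268.0 jig x,y 0.0649 0.1172 5
b [366.  263.5] jig y 0.0467 36
```

View pics/sc_10.png

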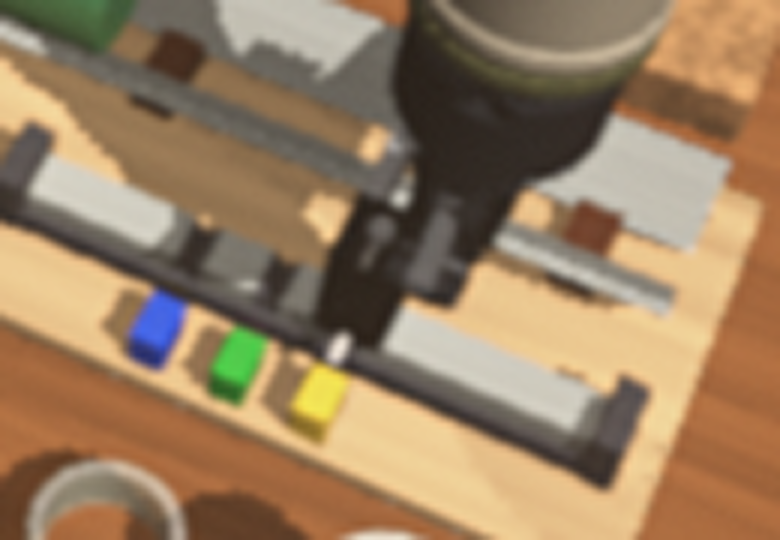

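```bash
python3 -m inch '[255,0,0.35,0.05,0,0,0, 255,0,0.35,0.05,0,0,0]'; python3 -m inch '[255,0,0.4,0.05,-0.3,0,0, 255,0,0.4,0.05,-0.3,0,0]';python3 -m inch '[255,0,0.45,0.05,-0.3,0,0, 255,0,0.45,0.05,-0.3,0,0]';python3 -m inch '[255,0,0.5,0.05,-0.3,0,0, 255,0,0.5,0.05,-0.3,0,0]'; python3 -m inch '[255,0,0.6,0.05,-0.3,0,0, 255,0,0.6,0.05,-0.3,0,0]'; python3 go.py 0.599 0.191 0.075
```

```text
clock: 14.75
tool_pos: [0.602, 0.1885, 0.0794]
tcp_rot: [3.141, 0.01, 0.021]
ft_force: [0.3, 15.8, -3.7]
gripper_width: -0.0
clock: 14.92
tool_pos: [0.602, 0.1884, 0.0794]
tcp_rot: [-3.14, -0.014, -0.024]
ft_force: [0.1, 17.9, -3.2]
gripper_width: -0.0001
clock: 15.08
tool_pos: [0.602, 0.1884, 0.0795]
tcp_rot: [-3.138, -0.018, -0.028]
ft_force: [0.7, 20.5, -4.0]
gripper_width: 0.0001
clock: 15.25
tool_pos: [0.602, 0.1883, 0.0795]
tcp_rot: [-3.134, -0.023, -0.032]
ft_force: [0.6, 22.1, -4.6]
gripper_width: 0.0002
clock: 15.42
tool_pos: [0.6019, 0.1883, 0.0796]
tcp_rot: [-3.127, -0.028, -0.037]
ft_force: [0.6, 26.4, -5.7]
gripper_width: -0.0002
pos [0.6019 0.1883 0.0796] F [ 0.6 26.4 -5.7] shift cm [-0.3  -0.27  0.46] turn deg [-0.84 -1.34  1.04]
```

The slow ramp to 26 N also fails. As a diagnostic, I'll push the block from its −y side to see whether the notch releases that way, which would show whether the lock is one-sided.

```bash
python3 -m inch '[255,0,-1.2,-1,-0.8,-1.3,1, 255,-0.2,-0.3,-4,0,0,0, 255,0,3,-2,0,0,0, 255,0,4,0,0,0,0, 255,0,1.5,3,0,0,0, 255,0,0,3.5,0,0,0, 255,0,0,0,0,0,0]';  python3 go.py 0.599 0.13 0.072
```

```text
clock: 16.0
tool_pos: [0.6037, 0.1196, 0.0927]
tcp_rot: [-3.14, -0.009, -0.018]
ft_force: [-0.6, 0.2, -1.4]
gripper_width: -0.0
pos [0.6037 0.1196 0.0927] F [-0.6  0.2 -1.4] shift cm [-0.49 -1.04  2.06] turn deg [-0.07 -0.67  0.33]
```

```bash
python3 -m inch '[255,-0.4,0,1.8,0,-0.6,0.3, 255,0,-0.6,0.2,0,0,0, 255,0,-0.5,0,0,0,0]'; python3 -m inch '[255,0,-0.4,0,0,0,0, 255,0,-0.4,0,0,0,0]'; python3 -m inch '[255,0,-0.4,0,0,0,0, 255,0,-0.4,0,0,0,0]'; python3 -m inch '[255,0,-0.4,0,0,0,0, 255,0,-0.4,0,0,0,0]'; python3 go.py 0.599 0.13 0.072; python3 look.py 11
```

```text
clock: 16.25
tool_pos: [0.6014, 0.1301, 0.0753]
tcp_rot: [-3.141, 0.003, -0.005]
ft_force: [-0.2, 0.0, 1.7]
gripper_width: -0.0001
clock: 16.42
tool_pos: [0.6018, 0.1377, 0.0768]
tcp_rot: [3.138, -0.001, 0.005]
ft_force: [1.5, -28.2, -4.6]
gripper_width: -0.0
clock: 16.58
tool_pos: [0.6018, 0.1374, 0.077]
tcp_rot: [3.121, -0.001, 0.003]
ft_force: [-0.2, -22.6, -4.6]
gripper_width: -0.0002
clock: 16.75
tool_pos: [0.6018, 0.1372, 0.0772]
tcp_rot: [3.106, -0.004, -0.001]
ft_force: [-0.6, -21.3, -4.4]
gripper_width: -0.0002
pos [0.6018 0.1372 0.0772] F [ -0.6 -21.3  -4.4] shift cm [-0.27  0.7   0.54] turn deg [ 2.05  0.02 -0.14]
ptr cand px 368.0 251.0 jig x,y 0.0525 0.039 1
ptr cand px 396.2 267.8 jig x,y 0.064 0.1175 4
b [366.  263.5] jig y 0.0467 38
```

View pics/sc_11.png

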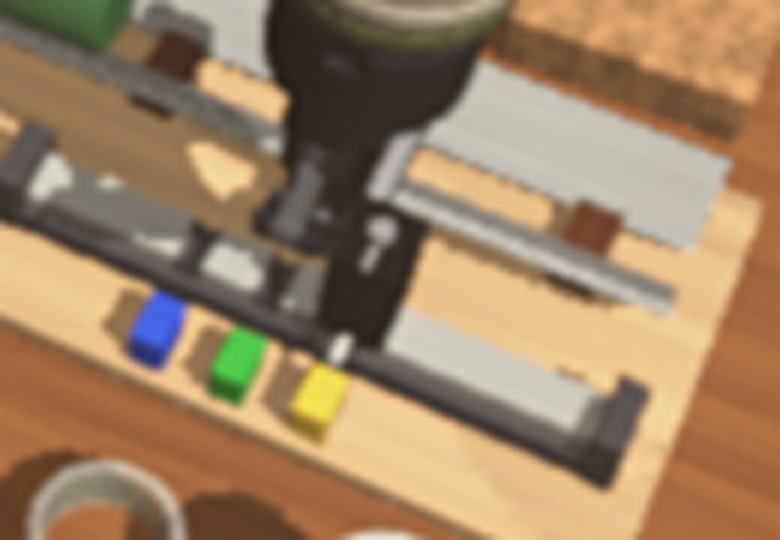

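It is locked both ways (contact span 51 mm = block + finger width, so the contact really is the block alone). I'll go back to the +y side, low and upright, and ramp up smoothly. The wrist limit is 120 N, so I'll stay well below that.

```bash
python3 -m inch '[255,-0.1,1,-1,2,0,0, 255,-0.1,0.3,-4,0,0,0, 255,0,-3,-2,0,0,0, 255,0,-4,0,0,0,0, 255,0,-2,3,0,0,0, 255,0,0,4,0,0,0, 255,0,0,1.5,0,0,0]';  python3 go.py 0.599 0.192 0.056
```

```text
clock: 17.38
tool_pos: [0.6099, 0.2229, 0.0817]
tcp_rot: [-3.136, 0.003, -0.039]
ft_force: [-1.2, -0.2, -1.2]
gripper_width: -0.0002
pos [0.6099 0.2229 0.0817] F [-1.2 -0.2 -1.2] shift cm [-1.15  3.11  2.53] turn deg [-0.28 -1.41 -0.09]
```

```bash
python3 -m inch '[255,-1.1,1.0,2.3,-0.3,-1.4,0, 255,0,1.0,0.3,0,0,0, 255,0,0.5,0,0,0,0, 255,0,0,0,0,0,0]';  python3 go.py 0.599 0.192 0.056
```

```text
clock: 17.72
tool_pos: [0.5996, 0.2024, 0.0565]
tcp_rot: [-3.141, -0.008, -0.004]
ft_force: [0.8, 0.4, 0.6]
gripper_width: -0.0001
pos [0.5996 0.2024 0.0565] F [0.8 0.4 0.6] shift cm [-0.07  1.04  0.05] turn deg [-0.05 -0.13  0.3 ]
```

```bash
python3 -m inch '[255,-0.1,0.7,0,0,0,0, 255,0,0.3,0,0,0,0, 255,0,0.2,0,0,0,0, 255,0,0.3,0,-0.2,0,0, 255,0,0.4,0,-0.3,0,0, 255,0,0.5,0.05,-0.4,0,0]'; python3 -m inch '[255,0,0.6,0.05,-0.5,0,0, 255,0,0.7,0.05,-0.5,0,0]'; python3 -m inch '[255,0,0.8,0.05,-0.6,0,0]';python3 -m inch '[255,0,0.9,0.05,-0.6,0,0]';python3 -m inch '[255,0,1.0,0.1,-0.7,0,0]';python3 -m inch '[255,0,1.1,0.1,-0.7,0,0]'; python3 go.py 0.599 0.192 0.056
```

```text
clock: 18.22
tool_pos: [0.603, 0.1885, 0.063]
tcp_rot: [-3.136, -0.007, -0.023]
ft_force: [0.1, 28.2, -4.2]
gripper_width: -0.0002
clock: 18.38
tool_pos: [0.603, 0.1884, 0.0631]
tcp_rot: [-3.133, -0.012, -0.029]
ft_force: [2.0, 35.5, -8.5]
gripper_width: -0.0001
clock: 18.47
tool_pos: [0.603, 0.1883, 0.0631]
tcp_rot: [-3.132, -0.015, -0.032]
ft_force: [2.9, 38.9, -9.3]
gripper_width: -0.0003
clock: 18.55
tool_pos: [0.603, 0.1883, 0.0632]
tcp_rot: [-3.129, -0.018, -0.036]
ft_force: [3.3, 43.5, -10.3]
gripper_width: -0.0001
clock: 18.63
tool_pos: [0.603, 0.1882, 0.0631]
tcp_rot: [-3.127, -0.023, -0.04]
ft_force: [-0.0, 47.8, -4.1]
gripper_width: 0.0
clock: 18.72
tool_pos: [0.6031, 0.1882, 0.0632]
tcp_rot: [-3.123, -0.027, -0.044]
ft_force: [0.4, 51.3, -7.2]
gripper_width: 0.0003
pos [0.6031 0.1882 0.0632] F [ 0.4 51.3 -7.2] shift cm [-0.42 -0.37  0.72] turn deg [-1.04 -1.63  1.01]
```

```bash
python3 -m inch '[255,0,1.3,0.1,-1.2,-0.8,0.5]'; python3 -m inch '[255,0,1.5,0.1,-1,-0.8,0.5]'; python3 -m inch '[255,0,1.7,0.1,-1,0,0]'; python3 -m inch '[255,0,1.9,0.1,-1,0,0]'; python3 go.py 0.599 0.192 0.056
```

```text
clock: 18.8
tool_pos: [0.6029, 0.1879, 0.0632]
tcp_rot: [-3.126, -0.02, -0.028]
ft_force: [2.2, 63.5, -12.5]
gripper_width: 0.0
clock: 18.88
tool_pos: [0.6028, 0.1871, 0.0632]
tcp_rot: [-3.123, -0.013, -0.011]
ft_force: [1.6, 66.8, -10.6]
gripper_width: -0.0004
clock: 18.97
tool_pos: [0.6028, 0.1865, 0.0633]
tcp_rot: [-3.117, -0.02, -0.016]
ft_force: [2.5, 81.3, -11.8]
gripper_width: -0.0001
clock: 19.05
tool_pos: [0.6028, 0.1836, 0.0633]
tcp_rot: [-3.112, -0.028, -0.021]
ft_force: [0.2, 32.2, -6.7]
gripper_width: -0.0001
pos [0.6028 0.1836 0.0633] F [ 0.2 32.2 -6.7] shift cm [-0.37 -0.83  0.75] turn deg [-1.68 -0.79  1.05]
```

It broke loose at about 80 N. Now gently on; green is expected at TCP ≈ 0.1535.

```bash
python3 -m inch '[255,-0.2,0.3,0.2,-1,-0.5,0.5, 255,0,0.3,0.1,-0.5,0,0]'; python3 -m inch '[255,0,0.3,0.1,0,0,0]'; python3 go.py 0.599 0.160 0.065; python3 look.py 12
```

```text
clock: 19.22
tool_pos: [0.6011, 0.1841, 0.0621]
tcp_rot: [-3.133, -0.024, -0.013]
ft_force: [1.3, 0.1, 0.4]
gripper_width: 0.0003
clock: 19.3
tool_pos: [0.6015, 0.1817, 0.0617]
tcp_rot: [-3.133, -0.026, -0.015]
ft_force: [0.9, 0.5, 0.3]
gripper_width: 0.0001
pos [0.6015 0.1817 0.0617] F [0.9 0.5 0.3] shift cm [-0.28  2.16 -0.35] turn deg [-0.48 -0.56  0.96]
ptr cand px 390.2 264.8 jig x,y 0.063 0.1018 4
b [366.  263.6] jig y 0.0468 39
```

View pics/sc_12.png

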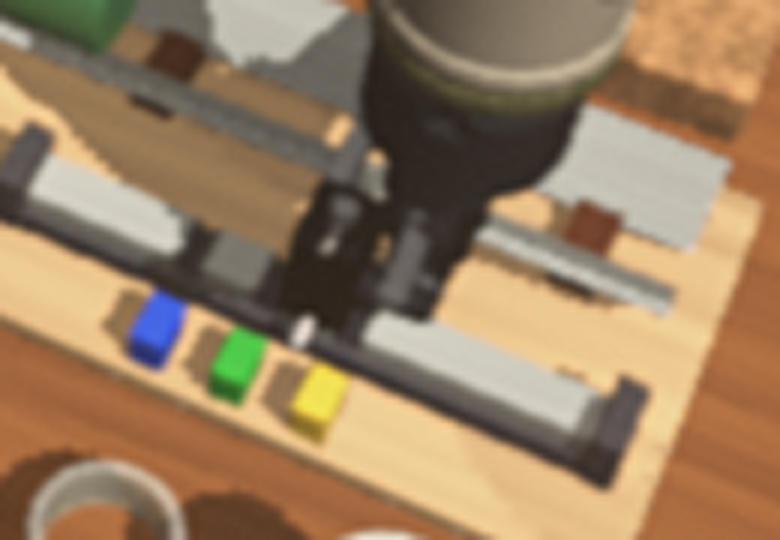

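The stop is now between yellow and green (pointer crop (303,330), jig y ≈ 0.104). I'll creep on.

```bash
python3 -m inch '[255,-0.2,0.5,-0.3,-0.5,-0.5,0.9, 255,0,0.4,0,0,0,0, 255,0,0,0,0,0,0]'; python3 -m inch '[255,0,0.3,0,0,0,0, 255,0,0.3,0,0,0,0, 255,0,0.3,0,0,0,0]'; python3 go.py 0.599 0.157 0.07
```

```text
clock: 19.6
tool_pos: [0.5994, 0.1698, 0.0654]
tcp_rot: [-3.141, 0.007, 0.001]
ft_force: [-0.5, 3.9, -3.1]
gripper_width: 0.0001
clock: 19.85
tool_pos: [0.5995, 0.1622, 0.0655]
tcp_rot: [-3.135, 0.012, 0.001]
ft_force: [0.5, 9.7, -2.7]
gripper_width: -0.0001
pos [0.5995 0.1622 0.0655] F [ 0.5  9.7 -2.7] shift cm [-0.04  0.52 -0.45] turn deg [-0.4   0.04 -0.44]
```

```bash
python3 -m inch '[255,0,0.3,0,-0.3,0,0]'; python3 -m inch '[255,0,0.3,0,0,0,0]'; python3 go.py 0.599 0.157 0.07; python3 look.py 13
```

```text
clock: 19.93
tool_pos: [0.5995, 0.1595, 0.0655]
tcp_rot: [-3.138, 0.014, 0.001]
ft_force: [1.4, 6.6, -3.6]
gripper_width: -0.0
clock: 20.02
tool_pos: [0.5995, 0.1562, 0.0655]
tcp_rot: [-3.137, 0.016, 0.001]
ft_force: [0.9, 2.0, -0.1]
gripper_width: 0.0
pos [0.5995 0.1562 0.0655] F [ 0.9  2.  -0.1] shift cm [-0.05 -0.08 -0.45] turn deg [-0.25  0.05 -0.57]
ptr cand px 383.3 262.0 jig x,y 0.0637 0.0842 3
b [366.  263.6] jig y 0.0468 39
```

View pics/sc_13.png

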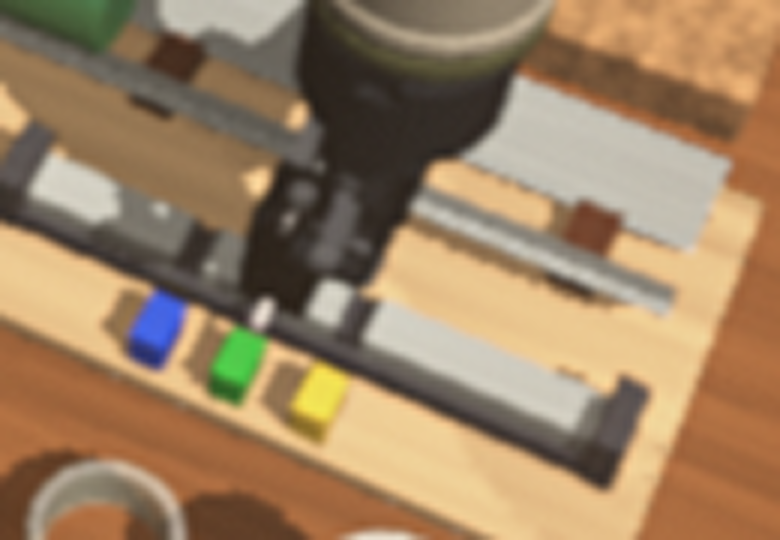

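Force is falling and the pointer is about 2 mm short of the seated offset. Nudge until the wall resists.

```bash
python3 -m inch '[255,0,0.15,0,0,0,0]'; python3 -m inch '[255,0,0.15,0,0,0,0]'; python3 -m inch '[255,0,0.15,0,0,0,0]';python3 -m inch '[255,0,0,0,0,0,0]'; python3 go.py 0.599 0.157 0.07; python3 look.py 14
```

```text
clock: 20.15
tool_pos: [0.5996, 0.1536, 0.0656]
tcp_rot: [-3.137, 0.018, 0.001]
ft_force: [0.4, 17.9, -3.3]
gripper_width: 0.0003
clock: 20.23
tool_pos: [0.5996, 0.1537, 0.0657]
tcp_rot: [-3.133, 0.019, 0.001]
ft_force: [0.7, 18.0, -5.3]
gripper_width: -0.0
clock: 20.32
tool_pos: [0.5996, 0.1538, 0.0657]
tcp_rot: [-3.13, 0.02, 0.001]
ft_force: [0.7, 12.5, -4.7]
gripper_width: 0.0
clock: 20.4
tool_pos: [0.5996, 0.1542, 0.0657]
tcp_rot: [-3.128, 0.021, 0.001]
ft_force: [-0.3, 1.0, -0.3]
gripper_width: 0.0002
pos [0.5996 0.1542 0.0657] F [-0.3  1.  -0.3] shift cm [-0.07 -0.28 -0.42] turn deg [-0.76  0.03 -0.75]
ptr cand px 382.5 261.5 jig x,y 0.0634 0.0819 4
b [366.  263.6] jig y 0.0468 39
```

View pics/sc_14.png

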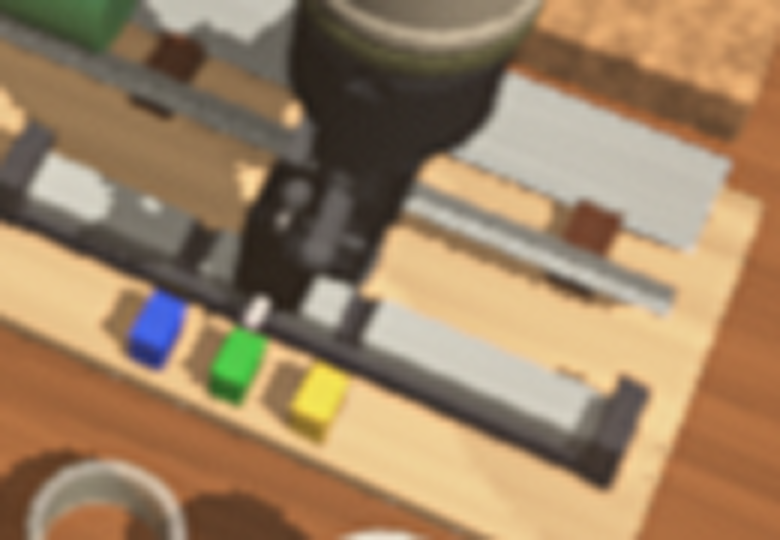

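Seated: contact at 0.1537 is exactly 35 mm beyond the yellow contact, the pointer has the same offset to its tag, and the push drops to 1 N on release. Retreat and go round to the bottle's mouth.

```bash
python3 -m inch '[255,0,-1.5,0,0,0,0, 255,0,-1,-4,-0.7,0,-0.7, 255,0,0,-4,0,0,0, 255,-1,0,-4,0,0,0, 255,-3,1,-3,0,0,0, 255,-3,3,0,0,0,0, 255,-2,3,0,0,0,0, 255,0,3,0,0,0,0]' ;python3 - <<'E'
from h import *
s=arm.snapshot("side"); cv2.imwrite("pics/side15.png",s["frame"])
for q in ["by_amber","bottle"]:
    for m in arm.masks_of(s,q)[:3]:
        e=m["extent"]; print(q,m["conf"],e,"base",np.round(onplane(s,(e[0]+e[2])/2,e[3]-5,0),3))
E
python3 go.py 0.509 -0.22 0.2
```

```text
clock: 21.12
tool_pos: [0.5086, 0.0818, 0.2231]
tcp_rot: [3.136, -0.002, -0.001]
ft_force: [-0.2, -0.8, 0.7]
gripper_width: -0.0001
by_amber 0.78 [233.2, 120.4, 269.7, 207.2] base [ 0.737 -0.126  0.   ]
by_amber 0.36 [278.0, 252.7, 356.8, 286.9] base [0.553 0.097 0.   ]
bottle 0.73 [327.7, 177.3, 363.9, 246.3] base [ 0.505 -0.017  0.   ]
bottle 0.6 [300.9, 138.0, 336.3, 169.1] base [ 0.596 -0.306  0.   ]
bottle 0.58 [382.6, 158.2, 442.5, 180.0] base [ 0.344 -0.278  0.   ]
pos [0.5106 0.0802 0.2221] F [-0.2  0.7  0.6] shift cm [2.0e-02 3.0e+01 2.4e+00] turn deg [ 0.36  0.06 -0.34]
```

View pics/side15.png

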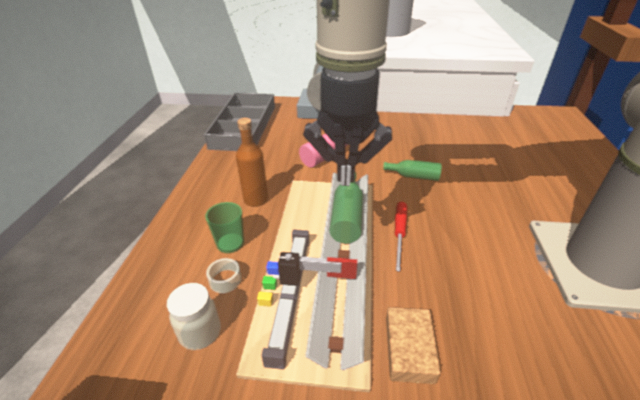

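```bash
python3 -m inch '[255,0,4,0,0,0,0, 255,0,4,0,0,0,0, 255,0,4,0,0,0,0, 255,0,4,0,0,0,0, 255,0,4,0,0,0,0, 255,0,4,0,0,0,0, 255,0,2,0,0,0,0, 255,0,0,0,0,0,0]' ;python3 - <<'E'
from h import *
s=arm.snapshot("wrist"); cv2.imwrite("pics/w16.png",s["frame"])
for m in arm.masks_of(s,"bottle")[:3]: print(m["conf"],m["extent"])
print(np.round(proj(s,[.51,-.19,.057]),1))
E
python3 go.py 0.509 -0.225 0.2
```

```text
clock: 21.93
tool_pos: [0.5131, -0.1832, 0.2236]
tcp_rot: [3.136, 0.001, -0.001]
ft_force: [0.2, 0.5, 1.1]
gripper_width: 0.0003
0.94 [321.8, 247.5, 438.5, 353.6]
0.84 [279.3, 0.0, 355.3, 185.1]
0.7 [116.8, 220.7, 250.9, 267.8]
[319.1 189.6]
pos [ 0.5132 -0.18    0.2234] F [ 0.6  0.4 -1. ] shift cm [-0.44  4.49  2.36] turn deg [0.23 0.04 0.16]
```

View pics/w16.png

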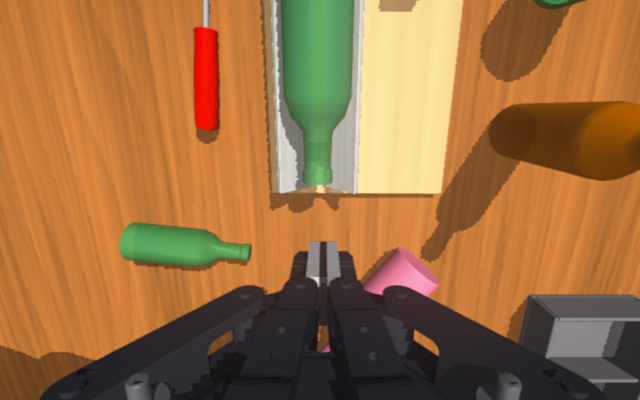

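```bash
python3 - <<'E'
from h import *
s=arm.snapshot("wrist")
for n,u,v,z in [("mouth c",318,186,.050),("pink near corner",400,250,.05),("pink left",365,285,.03),("small green mouth",250,253,.02)]: print(n,np.round(onplane(s,u,v,z),3))
E
python3 go.py 0.5095 -0.22 0.15
```

```text
mouth c [ 0.509 -0.184  0.05 ]
pink near corner [ 0.6   -0.257  0.05 ]
pink left [ 0.566 -0.314  0.03 ]
small green mouth [ 0.425 -0.276  0.02 ]
pos [ 0.5133 -0.1789  0.2234] F [ 0.7  0.5 -0.4] shift cm [-0.39  4.08  7.36] turn deg [0.21 0.03 0.25]
```

```bash
python3 -m inch '[255,-0.2,2,0,0,0,0, 255,-0.2,1.8,3,0,0,0, 255,0,0.2,4,0,0,0, 255,0,0,4,0,0,0, 255,0,0,4,0,0,0, 255,0,0,0,0,0,0]'; python3 go.py 0.5095 -0.215 0.045
```

```text
clock: 22.58
tool_pos: [0.5172, -0.2106, 0.074]
tcp_rot: [3.135, 0.026, 0.016]
ft_force: [-2.4, 0.6, -1.4]
gripper_width: -0.0002
pos [ 0.5172 -0.2106  0.074 ] F [-2.4  0.6 -1.4] shift cm [-0.81  0.4   2.9 ] turn deg [ 0.35 -0.58  0.96]
```

```bash
python3 -m inch '[255,-0.8,0.4,1.2,0.3,-0.6,1, 255,0,0,1.6,0,0,0, 255,0,0,0,0,0,0]'; python3 go.py 0.5095 -0.205 0.045;python3 - <<'E'
from h import *
for n,c in [("side",(110,260,270,420)),("scene",(140,260,260,420))]:
    s=arm.snapshot(n); a,b,l,r=c; cv2.imwrite(f"pics/{n}17.png",cv2.resize(s["frame"][a:b,l:r],None,fx=4,fy=4,interpolation=cv2.INTER_CUBIC))
E
```

```text
clock: 22.83
tool_pos: [0.5102, -0.211, 0.0468]
tcp_rot: [-3.141, -0.004, 0.003]
ft_force: [-0.5, 0.3, -1.0]
gripper_width: -0.0001
pos [ 0.5102 -0.211   0.0468] F [-0.5  0.3 -1. ] shift cm [-0.07 -0.6   0.18] turn deg [-0.04  0.12  0.14]
```

View pics/scene17.png

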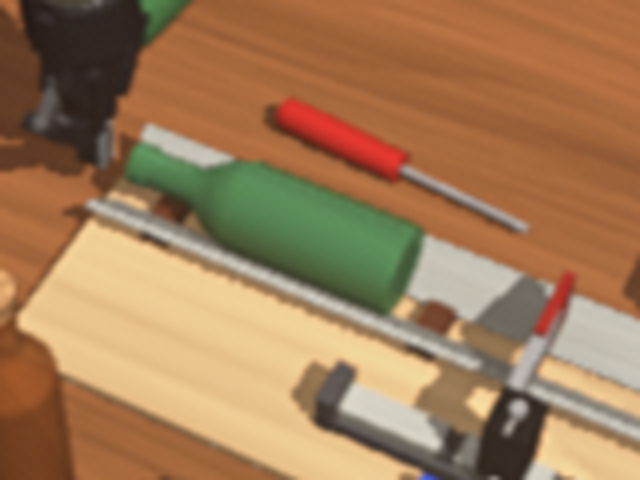

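View pics/side17.png

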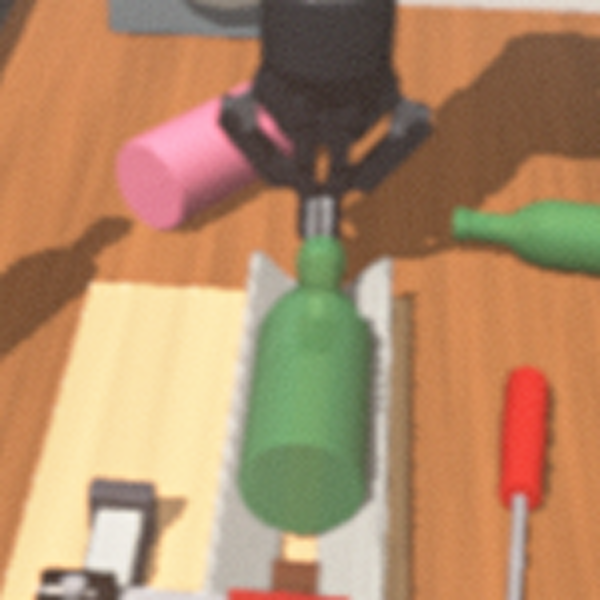

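The fingers stand squarely behind the mouth. Push on, with the final TCP expected around −0.10.

```bash
python3 -m inch '[255,-0.1,-0.5,0.1,0,0,0, 255,0,-0.5,0,0,0,0, 255,0,-0.4,0,0,0,0, 255,0,-0.4,0,0,0,0]'; python3 -m inch '[255,0,-0.4,0,0,0,0, 255,0,-0.4,0,0,0,0, 255,0,-0.4,0,0,0,0]'; python3 go.py 0.509 -0.13 0.047
```

```text
clock: 23.27
tool_pos: [0.5154, -0.195, 0.0563]
tcp_rot: [3.135, 0.003, 0.017]
ft_force: [0.1, 0.5, -0.0]
gripper_width: 0.0002
clock: 23.52
tool_pos: [0.5171, -0.1836, 0.0589]
tcp_rot: [3.131, 0.003, 0.024]
ft_force: [-0.1, -3.7, -0.3]
gripper_width: -0.0001
pos [ 0.5171 -0.1836  0.0589] F [-0.1 -3.7 -0.3] shift cm [-0.82 -5.37  1.12] turn deg [ 0.62 -0.88  0.1 ]
```

Contact at 3.7 N, but the tool drifted +8 mm in x and +12 mm in z. Back off slightly, correct, and compensate per row.

```bash
python3 -m inch '[255,0,0.8,0,0,0,0, 255,-0.8,0,1.2,0.6,-0.9,0, 255,0,0,0.1,0,0,0]'; python3 go.py 0.509 -0.13 0.047
```

```text
clock: 23.77
tool_pos: [0.509, -0.1906, 0.0454]
tcp_rot: [-3.14, -0.006, 0.002]
ft_force: [-1.1, -0.2, -0.9]
gripper_width: 0.0
pos [ 0.509  -0.1906  0.0454] F [-1.1 -0.2 -0.9] shift cm [ 0.02 -6.06 -0.15] turn deg [-0.09  0.06  0.2 ]
```

```bash
python3 -m inch '[255,-0.05,-0.5,0.05,0,-0.05,0, 255,-0.05,-0.5,0.05,0,-0.1,0, 255,-0.05,-0.5,0.08,0,-0.1,0, 255,-0.05,-0.5,0.08,0,-0.1,0, 255,-0.05,-0.5,0.08,0,-0.1,0]'; python3 go.py 0.509 -0.13 0.047
```

```text
clock: 24.18
tool_pos: [0.5074, -0.1703, 0.0428]
tcp_rot: [3.135, -0.001, -0.01]
ft_force: [-1.9, -8.2, 4.1]
gripper_width: -0.0002
pos [ 0.5074 -0.1703  0.0428] F [-1.9 -8.2  4.1] shift cm [ 0.15 -4.03 -0.45] turn deg [ 0.37  0.36 -0.02]
```

```bash
python3 -m inch '[255,0.05,-0.5,-0.05,0.2,0.2,0, 255,0,-0.5,-0.05,0.1,0,0, 255,0,-0.5,0,0,0,0, 255,-0.03,-0.5,0.05,0,0,0, 255,-0.03,-0.5,0.05,0,0,0, 255,-0.03,-0.5,0.05,0,0,0, 255,-0.03,-0.5,0.05,0,0,0, 255,-0.03,-0.5,0.05,0,0,0]'; python3 go.py 0.509 -0.1 0.047; python3 - <<'E'
from h import *
for n,c in [("side",(150,310,250,410)),("scene",(160,290,290,460))]:
    s=arm.snapshot(n); a,b,l,r=c; cv2.imwrite(f"pics/{n}18.png",cv2.resize(s["frame"][a:b,l:r],None,fx=4,fy=4,interpolation=cv2.INTER_CUBIC))
E
```

```text
clock: 24.85
tool_pos: [0.5076, -0.1309, 0.0429]
tcp_rot: [3.132, -0.002, 0.0]
ft_force: [-1.2, -7.4, 2.8]
gripper_width: 0.0004
pos [ 0.5076 -0.1309  0.0429] F [-1.2 -7.4  2.8] shift cm [ 0.13 -3.08 -0.44] turn deg [ 0.56 -0.01 -0.07]
```

View pics/scene18.png

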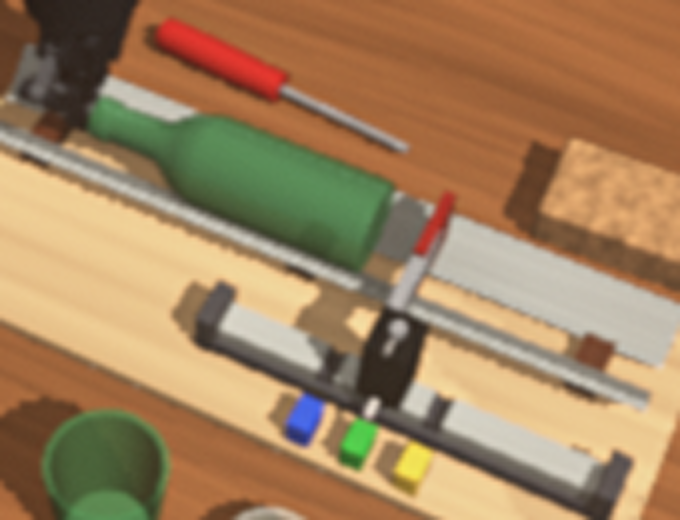

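View pics/side18.png

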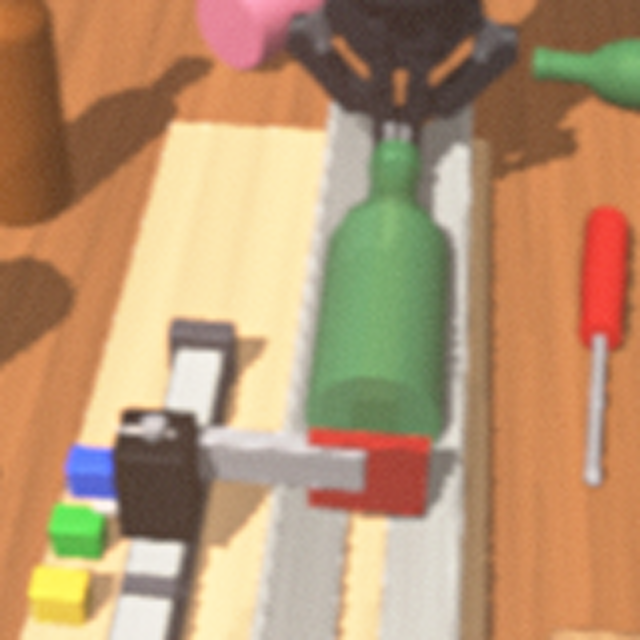

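The bottle is moving straight, with about 25–30 mm left to the plate and the stop still at green. Go on more slowly.

```bash
python3 -m inch '[255,0.05,-0.5,-0.05,0.3,0,0, 255,0,-0.5,0,0.1,0,0, 255,0,-0.5,0,0.1,0,0]'; python3 -m inch '[255,0,-0.3,0,0.1,0,0]'; python3 -m inch '[255,0,-0.3,0,0,0,0]';  python3 -m inch '[255,0,-0.3,0,0,0,0]'; python3 -m inch '[255,0,-0.3,0,0,0,0]'; python3 go.py 0.509 -0.1 0.047
```

```text
clock: 25.2
tool_pos: [0.5079, -0.1148, 0.0434]
tcp_rot: [3.141, -0.001, -0.001]
ft_force: [0.8, -2.2, -0.1]
gripper_width: -0.0005
clock: 25.28
tool_pos: [0.5076, -0.111, 0.0431]
tcp_rot: [-3.14, 0.001, 0.001]
ft_force: [0.4, -3.5, -0.6]
gripper_width: 0.0001
clock: 25.37
tool_pos: [0.5076, -0.1076, 0.043]
tcp_rot: [-3.14, 0.001, 0.001]
ft_force: [0.5, -4.8, 0.5]
gripper_width: -0.0004
clock: 25.45
tool_pos: [0.5076, -0.1043, 0.0429]
tcp_rot: [-3.141, 0.0, 0.001]
ft_force: [0.6, -5.6, 1.5]
gripper_width: 0.0
clock: 25.53
tool_pos: [0.5076, -0.1011, 0.043]
tcp_rot: [-3.141, 0.0, 0.001]
ft_force: [-0.2, -4.6, 0.8]
gripper_width: -0.0004
pos [ 0.5076 -0.1011  0.043 ] F [-0.2 -4.6  0.8] shift cm [ 0.14 -0.11 -0.4 ] turn deg [-0.04  0.04 -0.01]
```

```bash
python3 -m inch '[255,0,-0.25,0,0,0,0]'; python3 -m inch '[255,0,-0.25,0,0,0,0]';  python3 -m inch '[255,0,-0.25,0,0,0,0]'; python3 - <<'E'
from h import *
for n,c in [("side",(150,310,250,410)),("scene",(160,290,290,460))]:
    s=arm.snapshot(n); a,b,l,r=c; cv2.imwrite(f"pics/{n}19.png",cv2.resize(s["frame"][a:b,l:r],None,fx=4,fy=4,interpolation=cv2.INTER_CUBIC))
E
```

```text
clock: 25.62
tool_pos: [0.5076, -0.0983, 0.043]
tcp_rot: [-3.141, 0.0, 0.001]
ft_force: [-0.5, -5.1, -0.1]
gripper_width: 0.0002
clock: 25.7
tool_pos: [0.5077, -0.0972, 0.0431]
tcp_rot: [3.139, 0.0, -0.001]
ft_force: [-1.6, -24.1, -2.4]
gripper_width: -0.0
clock: 25.78
tool_pos: [0.5076, -0.0973, 0.0433]
tcp_rot: [3.134, 0.001, -0.001]
ft_force: [-2.3, -23.5, -2.0]
gripper_width: 0.0003
```

View pics/scene19.png

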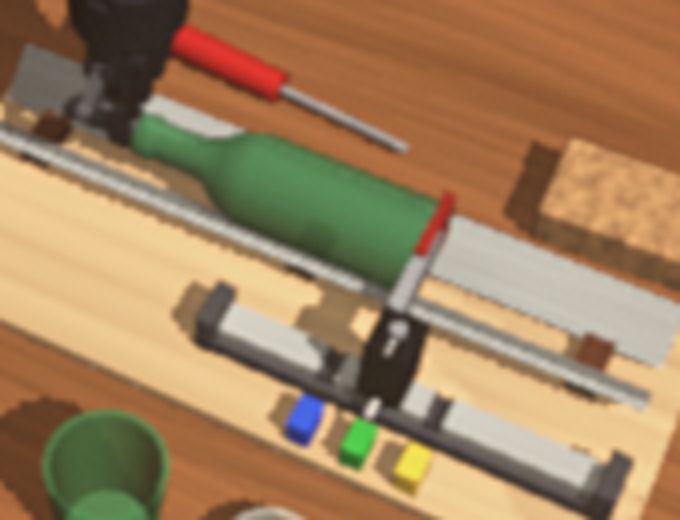

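Contact made: the force jumped to 24 N, motion stopped, and the base is on the red plate at crop (430,225) with the pointer still beside green. Hold briefly, withdraw straight back, then up.

```bash
python3 -m inch '[255,0,0,0,0,0,0, 255,0,0,0,0,0,0, 255,0,0,0,0,0,0, 255,0,0.5,0,0,0,0, 255,0,1.5,0,0.4,0,0, 255,0,2,0,0,0,0, 255,0,1.5,-2,0,0,0, 255,0,0,-4,0,0,0]'; python3 -m inch '[255,0,0,-4,0,0,0, 255,0,0,-4,0,0,0, 255,0,0,-3,0,0,0, 255,0,0,0,0,0,0, 255,0,0,0,0,0,0, 255,0,0,0,0,0,0]'; python3 look.py 20; python3 - <<'E'
from h import *
for n,c in [("side",(150,310,250,410)),("scene",(160,290,290,460))]:
    s=arm.snapshot(n); a,b,l,r=c; cv2.imwrite(f"pics/{n}20.png",cv2.resize(s["frame"][a:b,l:r],None,fx=4,fy=4,interpolation=cv2.INTER_CUBIC))
E
```

```text
clock: 26.55
tool_pos: [0.5005, -0.148, 0.0941]
tcp_rot: [-3.129, -0.006, 0.028]
ft_force: [0.9, -0.4, -0.2]
gripper_width: -0.0004
clock: 27.05
tool_pos: [0.5042, -0.1484, 0.2158]
tcp_rot: [-3.125, -0.007, 0.016]
ft_force: [-0.1, 0.0, 0.1]
gripper_width: -0.0002
ptr cand px 382.5 261.5 jig x,y 0.0634 0.0819 6
b [366.1 263.5] jig y 0.0468 35
```

View pics/scene20.png

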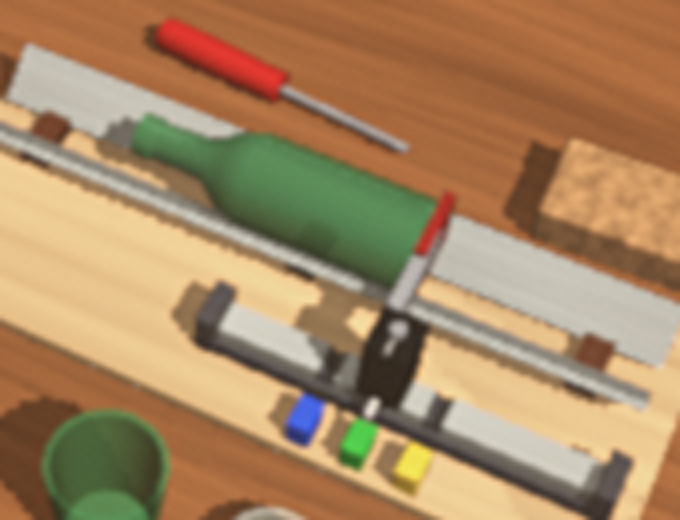

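View pics/side20.png

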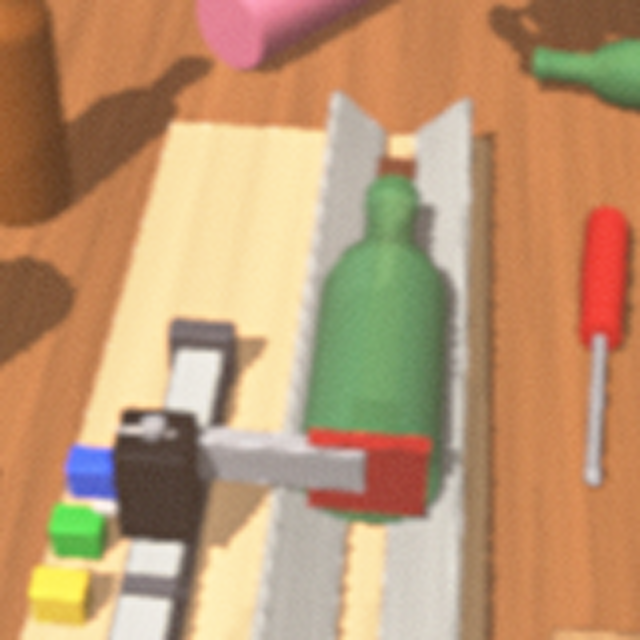

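The bottle lies straight with its base on the plate, the pointer is unchanged at green (382.5, 261.5), and the hand is clear at z = 0.216.

```bash
python3 -c "
from bench import arm
print(arm.finish_job())"
```

```text
the job is handed in; nothing more can be done
None
```

I pushed the stop past yellow into the green (middle) notch. I then pushed the larger green bottle by its mouth along the cradle until its base met the red stop plate. The hand was clear when I handed the job in at about 27 s of the 58 s allowed; it reports no verdict.

**What the last checks showed:**
- **Stop:** its contact point in green was 35.0 mm beyond the one in yellow, which matches the notch spacing. The pointer was at jig y of about 0.085 m, after a correction of about 3 mm read from the blue tag. It was in the same place before and after the bottle was pushed up. The pin's drop I only inferred: the push fell to 2 N, then rose to 18 N against the notch wall.
- **Bottle:** it slid at roughly 3–8 N, then the force jumped to 24 N and it stopped. The final pictures show it straight in the cradle with its base on the plate. I did not measure the gap to the millimetre.
- **Bystanders:** I saw none of them moved in the pictures I looked at, but I did not measure this.

**What disagreed with the description:**
- **Yellow notch:** I expected about 10 N to push the stop out of yellow, but it held until a slow ramp read 81 N at the wrist (limit 120 N). Sliding between notches also took 4–10 N instead of 2 N.
- **40 N limit:** only the closed fingers should have touched the block. If finger contact counts towards the 40 N limit on the arm and gripper body, the push out of yellow broke it.
- **Back push:** while finding out why it was stuck, I also pushed the stop briefly the other way in yellow; it did not move.

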